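# Load and lock the hall key box

### The arm

A 7-joint arm with a two-finger parallel gripper is mounted at the origin on the work surface. World frame = base frame: x ahead of the robot, y to its left, z up, the work surface at z = 0. Lengths are in m, angles in rad, forces in N, time in s.
With the tool pointing down it reaches from about 0.4 to 0.875 m from the base axis. Payload 4.4 kg.
Tool frame: the origin (TCP) lies at the very end of the fingers, on their centre line; the grasp point (between the pads) lies 19 mm behind it; y points along the fingers, x is the direction in which the jaws open and shut, and the axes are right-handed (so a half turn about y gives the same grasp; the last joint's range is limited). The gripper opens to 85 mm and grips with 20 to 120 N. Pads are 22 mm wide; open, the fingers measure 114 mm over their backs; the gripper's body (76 mm by 85 mm) begins 54 mm behind the grasp point. The pads swing forward as they close: fully open they stand 13 mm farther back than shut.
Start: joints at [-1.309, 0.628, 0.038, 1.517, -0.027, 0.996, -0.02], TCP at [0.209, 0.615, 0.231] pointing down, gripper open.
Joint ranges: [-3.06, 3.06], [-0.37, 2.12], [-1.25, 1.32], [0.18, 2.47], [-1.1, 4.24], [0.23, 1.98], [-2.94, 2.94]. Speed limits (rad/s): [2.57, 2.57, 3.14, 3.14, 3.14, 3.14, 3.14].

### API

Orientations are given as a unit quaternion [x, y, z, w].
In Python, from bench import * gives the robot as it stands. The module is installed in compiled form; this text tells all that it offers.
- The arm moves only by the shell command python3 -m creep 'ROWS' [FORCE]. ROWS is JSON, a list of rows, each an object with "xyz": the shift along the tool's x, y, z scaled (see below), a list of three; "turn": the turn, a rotation vector about the tool's x, y, z scaled (see below), a list of three; "jaw": the opening, from -1 (shut) to 1 (fully open), so that 0 is half open. A call has 1 to 10 rows; each row shifts and turns the commanded pose from where the row before left it, along the tool's axes as they then stand; what a row does not reach is not made up. The controller multiplies each number of a shift by 75 mm and each number of a turn by pi rad. A row lasts 1/10 s, in which the tool goes at most 50 mm and 8.59 degrees, less where a joint would pass 70% of its speed; a pose out of reach is approached as far as the arm can. A call with a number of a shift or a turn outside -1 to 1 is refused whole. A call with a gripper value outside its range is refused whole. The fingers move at their own pace and stop on an object; FORCE is the grip in N (left out, the last holds). Time passes only in rows, so rows that do not move let the fingers close. It gives the time, the measured TCP pose, the force and the opening at its end, in the units of the state.
- get_obs(): the state, without advancing time (a new reading comes with each control period).
- get_image(name): name is "scene" or "top" or "wrist"; returns (picture, depth): 400x640x3 uint8, red, green, blue; 400x640 float32, m along the optical axis (not along the pixel's ray), 0 where there is no reading.
- camera_model(name): a dict with "mtx" (3x3 intrinsics, pixels), "D" ([k1, k2, p1, p2, k3] as OpenCV has them; the pictures are not rectified), "rvec" (rotation vector, rad) and "tvec" (3), from world to camera coordinates, as OpenCV has them; the wrist camera has in their place "tool_from_camera" (4x4, takes a point from camera to tool coordinates, whose origin is the TCP and whose axes are the tool frame's). Camera axes: x right, y down, z forward; pixel columns grow to the right and rows downward; lengths in m; the calibration is good to about 2 mm. A picture is of the moment at which its call begins: read the wrist's pose just before it. camera_model takes no time and is no camera call.
- hand_in(): hands the job in, once; it reports no verdict.
Trained networks look in the newest picture that a camera, given by its name, has taken for a name from the list of things; names that differ only in an ending like _2 or _b are one class to them, and where a whole thing is asked for, a point or a joint stands for the part that bears it (a point fixed in the world has none). Each returns a list of dicts, best first, with "confidence" (0 to 1); they miss things now and then, are a little off and sometimes report something else, mostly with a low value. They report only what shows in the picture. A call takes as long as a camera call. They do not tell look-alikes from the thing itself.
- find_in(camera, thing): "uv" ([column, row] in pixels, amid what is visible of it).
- spot_point(camera, thing): "uv" ([column, row] in pixels: a listed point, or the origin of a listed thing).
The state is a dict: "t": time; "q": joint angles; "joint_vel": joint speeds; "joint_torque": joint torques, N m; "position": TCP position; "eef_rot": TCP orientation; "wrist_force": force on the tool from outside, world axes, zero at the start; "wrist_torque": the same for the moment, N m; "finger_gap": finger opening in m.
Only numpy, scipy, OpenCV 4.12 (cv2) and the standard library are available. Lean on these libraries where they do the work, as an engineer would, in place of code of your own. Each camera call takes 0.05 s, during which the arm holds its last target.

### The job

Use the flat letter opener to lever up the lid of the key box and swing the lid open, lay the opener back on its cork mat, and put every black key fob lying on the shelf into the box. Then shut the lid fully and turn the lock collar so that its tongue lies over the lid, in line with the locked mark. Leave the other things on the shelf where they are.

Things in the scene. Friction and masses are not known exactly. Their poses are not given: they have to be found in the camera images.
- keybox: Grey metal key box, fixed. Origin under the middle of its lidded part; x points from the front (pry slot) to the hinge, y to the lock deck, z up. Lidded part 130 (x) x 176 (y) mm, walls 8 mm, floor 6 mm thick, rim 55 mm high, inside 114 x 160 mm. Beside it the lock deck, a solid block at y = 90 to 170 mm, 63 mm high, carries the collar.
- lid (a joint): Hinge of the box's flat aluminium lid (130 x 176 x 8 mm, 0.12 kg, no handle; shut, its underside is 55 mm above the shelf and its front edge flush with the box). 0 = shut, grows as it opens up about the box's +x edge, 1.95 = end stop, leaning back; 1.3 and more is open. Stiff hinge (0.1 N m friction): it stays where it is left.
- lid_hinge (a point): Middle of the lid's hinge line (fixed to the box), 55 mm above the shelf; the hinge runs along the box's y.
- lid_edge (a point): Middle of the lid's free front edge, on its underside, 130 mm from the hinge; moves with the lid.
- slot (a point): Mouth of the pry slot: its centre, on the outer face of the front wall, 48 mm above the shelf. The slot is 96 mm wide and 14 mm high (41 to 55 mm above the shelf), right under the lid; the wall is 8 mm thick. A blade goes in along the box's +x.
- collar (a joint): Angle of the captive lock collar about its upright axis, counter-clockwise from above. At 0 its tongue points to the box's front (-x): unlocked. At 1.571 the tongue lies over the lid, pointing along the box's -y in line with the locked mark: locked. It turns freely from -0.3 to 2.2 with slight friction (0.05 N m) and no click at the mark.
- collar_axis (a point): Point on the collar's axis, 80 mm above the shelf (17 mm above the deck). The collar is a knurled steel ring 57 mm across, from 64 to 92 mm above the shelf; grip it across its diameter from above, fingers clear of the tongue (16 mm wide, 65 to 73 mm above the shelf).
- tongue_tip (a point): End of the collar's tongue, 66 mm from the collar's axis; turns with the collar.
- locked_mark (a point): The dark raised line on the lid, 6 mm wide and 50 mm long, that runs along the box's y towards the collar's axis; this point lies at its end next to the collar and is fixed to the box.
- opener: Letter opener 185 mm long: dark wooden handle 95 x 20 mm, 24 mm high (x = -90 to 5 mm), and a flat steel blade 90 x 20 x 4 mm (x = 5 to 95 mm, 10 to 14 mm above its underside). Origin on the underside near the handle's front end, x towards the blade's tip, z up. 0.12 kg.
- opener_grip (a point): Middle of the handle's thickness 25 mm behind the opener's origin: a good place to grip.
- opener_tip (a point): Middle of the blade's end.
- mat: Flat cork mat 240 (x) by 110 (y) by 4 mm fixed on the shelf, where the opener lies and belongs. Origin under its centre.
- fob1: Black plastic key fob 70 x 32 x 18 mm, three grey buttons on top and a small steel eye at its +x end; origin under its centre, x along its length, lying flat at the start. 0.06 kg. May be absent.
- fob2: Black plastic key fob 70 x 32 x 18 mm, three grey buttons on top and a small steel eye at its +x end; origin under its centre, x along its length, lying flat at the start. 0.06 kg. May be absent.
- fob3: Black plastic key fob 70 x 32 x 18 mm, three grey buttons on top and a small steel eye at its +x end; origin under its centre, x along its length, lying flat at the start. 0.06 kg. May be absent.
- fob4: Black plastic key fob 70 x 32 x 18 mm, three grey buttons on top and a small steel eye at its +x end; origin under its centre, x along its length, lying flat at the start. 0.06 kg. May be absent.
- yellow_clip: Yellow plastic spring clip 85 x 22 x 21 mm. Leave alone.
- sun_clip: Aluminium sunglasses clip with spring jaws, 83 x 16 x 17 mm. Leave alone.
- key_bowl: Stainless steel key bowl 110 mm across, 50 mm high. Leave alone.
- pen_cup: White ceramic pen cup 76 mm across, 100 mm high. Leave alone.
- glasses_case: Grey sunglasses case 65 x 160 x 45 mm. Leave alone.
- tape_measure: Grey tape measure 66 x 36 x 62 mm. Leave alone.
- torch: Aluminium torch 130 mm long, 40 mm across its head, lying. Leave alone.
Not all that is in view belongs to the job. What is shaped like the fob1 but orange is not meant. Leave any red or white look-alike of the fob4 alone.

How it is judged:
By the outcome, as a careful person would: the job done as asked, in the order asked, and still so for the second after the job is handed in, with the robot touching nothing.
Of fob1, fob2, fob3, fob4 only 2 to 4 are there at a start; the rules pass over those that are not, and their reading is None.
At some moment in a run one of fob1, fob2, fob3, fob4 may be knocked a few centimetres aside while the robot is not near it.
It also fails if it takes over 210 s, if anything falls off the work surface, if the arm or the gripper's body presses on something with over 40 N, if the wrist force passes 120 N, or if a joint passes its speed limit or range.

## Working session

There is one attempt and no reset: what is moved stays moved. The work goes in short steps, Python scripts to look and compute and a shell command to move; the robot and the scene stay as the last step left them, time stands still between calls to the robot, and variables do not carry over. Pictures are saved under pics/ and viewed, and the job is handed in when it is done.

```bash
mkdir -p pics; ls; cat > h.py <<'E'
from bench import *
import numpy as np, cv2
from scipy.spatial.transform import Rotation as R
def snap(cam,fn=None):
    o=get_obs(); im,d=get_image(cam)
    if fn: cv2.imwrite('pics/'+fn,cv2.cvtColor(im,cv2.COLOR_RGB2BGR))
    return o,im,d
def cam2world(cam,o):
    m=camera_model(cam)
    if cam=='wrist':
        T=np.eye(4);T[:3,:3]=R.from_quat(o['eef_rot']).as_matrix();T[:3,3]=o['position']
        return T@np.array(m['tool_from_camera']),m
    T=np.eye(4);T[:3,:3]=cv2.Rodrigues(np.array(m['rvec'],float))[0];T[:3,3]=np.ravel(m['tvec'])
    return np.linalg.inv(T),m
def ray(cam,o,uv):
    T,m=cam2world(cam,o)
    p=cv2.undistortPoints(np.array(uv,float).reshape(-1,1,2),np.array(m['mtx']),np.array(m['D'])).reshape(-1,2)
    r=np.c_[p,np.ones(len(p))]@T[:3,:3].T
    return T[:3,3],r
def atz(cam,o,uv,z):
    c,r=ray(cam,o,uv); return c+r*((z-c[2])/r[:,2])[:,None]
def atd(cam,o,uv,d):
    c,r=ray(cam,o,uv); uv=np.array(uv,int).reshape(-1,2)
    return c+r*d[uv[:,1],uv[:,0]][:,None]
def proj(cam,o,P):
    T,m=cam2world(cam,o);T=np.linalg.inv(T)
    return cv2.projectPoints(np.array(P,float).reshape(-1,1,3),cv2.Rodrigues(T[:3,:3])[0],T[:3,3],np.array(m['mtx']),np.array(m['D']))[0].reshape(-1,2)
E
python3 - <<'E'
from h import *
np.set_printoptions(precision=4,suppress=True)
o=get_obs();print(o)
for c in ['scene','top','wrist']:
    o,im,d=snap(c,c+'0.png')
    for t in ['keybox','opener','mat','fob1','slot','lid_edge','lid_hinge','collar_axis','tongue_tip','locked_mark','opener_grip','opener_tip','yellow_clip','sun_clip','key_bowl']:
        r=spot_point(c,t)
        for x in r[:6]:
            print(c,t,np.round(x['uv'],1),round(x['confidence'],2),atd(c,o,[x['uv']],d)[0])
E
```

```text
pics
{'t': 0.0, 'q': array([-1.3088,  0.6294,  0.0385,  1.5184, -0.027 ,  0.9963, -0.02  ]), 'joint_vel': array([-0.0018, -0.0003, -0.0007,  0.0001,  0.0003,  0.0029,  0.0004]), 'joint_torque': array([ -0.0006, -56.3404,   1.2264, -19.3437,   0.0111,   0.0106,
        -0.    ]), 'position': array([0.2091, 0.6148, 0.2304]), 'eef_rot': array([ 0.5753,  0.4112, -0.4123, -0.5745]), 'wrist_force': array([ 0.5909,  0.1062, -0.9673]), 'wrist_torque': array([0.0369, 0.0104, 0.0018]), 'finger_gap': 0.08561222752773914}
scene keybox [349.9 220.5] 0.85 [0.6518 0.0248 0.0643]
scene keybox [281.5 258.4] 0.61 [ 0.6707 -0.1714  0.0153]
scene keybox [218.2 236.5] 0.36 [ 0.5239 -0.3044  0.0048]
scene opener [187.1 226.1] 0.6 [ 0.4621 -0.3765  0.0133]
scene mat [192.3 230.6] 0.86 [ 0.4737 -0.366   0.003 ]
scene fob1 [279.3 260.4] 0.86 [ 0.6755 -0.1787  0.0156]
scene fob1 [272.5 230.3] 0.83 [ 0.5663 -0.1637  0.0173]
scene fob1 [423.  171.7] 0.69 [0.4804 0.3575 0.0151]
scene fob1 [392.8 152.5] 0.59 [0.3468 0.3211 0.0119]
scene fob1 [391.1 178. ] 0.51 [0.4721 0.2478 0.0142]
scene fob1 [276.2 203. ] 0.51 
[... 1661 characters left out ...]
op collar_axis [262.6 242.3] 0.9 [0.4617 0.0912 0.0925]
top tongue_tip [286.1 245. ] 0.61 [0.4523 0.0346 0.0727]
top locked_mark [269.3 217.8] 0.77 [0.5221 0.0764 0.0622]
top locked_mark [302.7 196. ] 0.37 [ 0.5799 -0.0098  0.0001]
top opener_grip [446.9 246.3] 0.72 [ 0.4331 -0.389   0.0268]
top opener_tip [417.5 208.3] 0.73 [ 0.537  -0.3219  0.0036]
top yellow_clip [380.4 127.2] 0.74 [ 0.754  -0.2218  0.043 ]
top yellow_clip [174.4 186.2] 0.56 [0.6149 0.3353 0.0212]
top yellow_clip [266.3 214.4] 0.28 [0.531  0.0841 0.0606]
top sun_clip [143.1 215.9] 0.68 [0.5373 0.4229 0.0174]
top key_bowl [300.5 194.5] 0.71 [ 0.5794 -0.005   0.0628]
top key_bowl [308.2 118.1] 0.62 [ 0.7943 -0.0311  0.0067]
```

View pics/scene0.png

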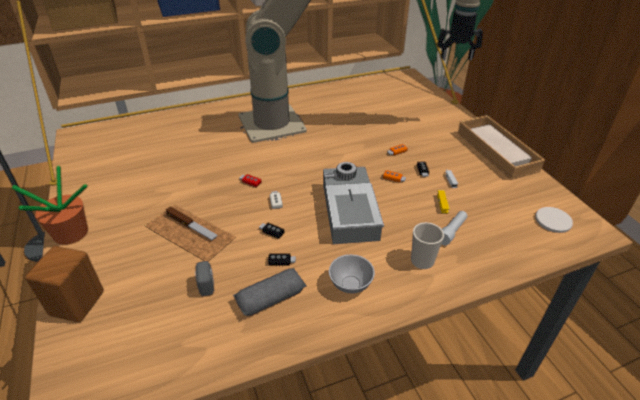

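View pics/top0.png

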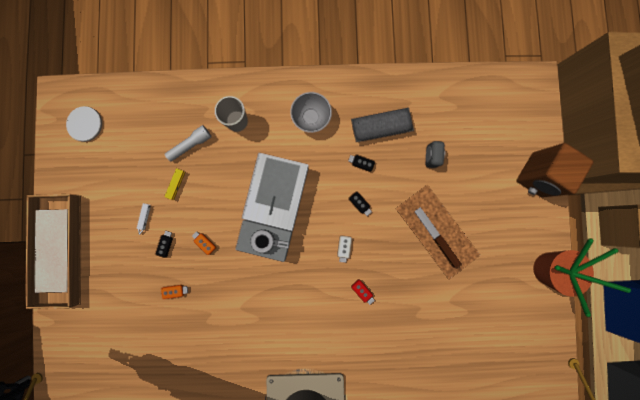

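```bash
python3 - <<'E'
import cv2
a=cv2.imread('pics/top0.png')
cv2.imwrite('pics/top0b.png',cv2.resize(a[140:320,120:460],None,fx=2.35,fy=2.35,interpolation=cv2.INTER_CUBIC))
E
```

```text
(no output)
```

View pics/top0b.png

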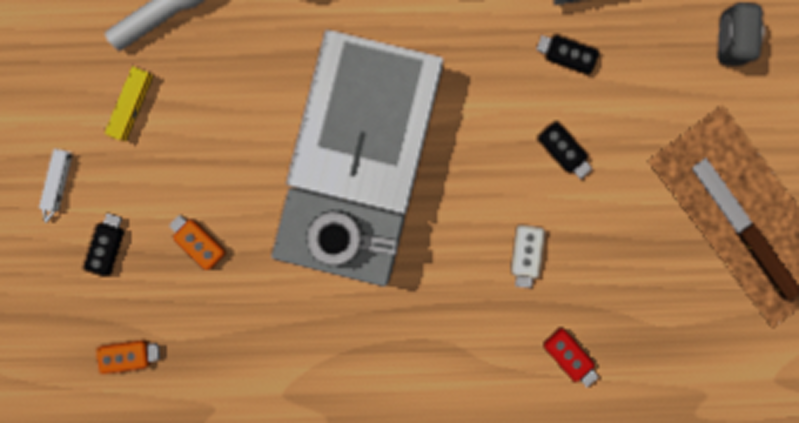

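Three black fobs are in view: top image pixels (363,163), (360,204) and (165,245). The box's front faces image right, which is world −y. The orange, red and white fobs are look-alikes. Next I'll fit the box pose.

```bash
cat >> h.py <<'E'
np.set_printoptions(precision=4,suppress=True)
def cloud(cam,o,d):
    v,u=np.mgrid[0:400,0:640]; uv=np.c_[u.ravel(),v.ravel()]
    return atd(cam,o,uv,d).reshape(400,640,3)
def down(yaw_jaw):
    # tool y down, tool x (jaw) at given yaw
    x=np.array([np.cos(yaw_jaw),np.sin(yaw_jaw),0]);y=np.array([0,0,-1.]);return np.c_[x,y,np.cross(x,y)]
def plan(p,Rm,o=None):
    o=o or get_obs(); Rc=R.from_quat(o['eef_rot']).as_matrix()
    rv=R.from_matrix(Rc.T@Rm).as_rotvec()/np.pi; n=int(np.ceil(np.linalg.norm(rv)/0.0475))
    s0=Rc.T@(np.array(p)-o['position'])/.075; s1=Rm.T@(np.array(p)-o['position'])/.075
    print('turn total',rv,'rows',n,'per row',rv/max(n,1)); print('shift before turn',s0,'| after turn',s1,'len',np.linalg.norm(s0), 'rows', np.linalg.norm(s0)/.66)
def rect(P):
    (c,wh,a)=cv2.minAreaRect(P[:,:2].astype(np.float32)*1000); return np.array(c)/1000,np.array(wh),a
E
python3 - <<'E'
from h import *
o=get_obs();print(R.from_quat(o['eef_rot']).as_matrix())
for c in ['top','scene']:
    o,im,d=snap(c); P=cloud(c,o,d)
    near=(np.abs(P[...,0]-.56)<.2)&(np.abs(P[...,1]-.06)<.17)
    for lo,hi in [(.055,.07)]:
        m=near&(P[...,2]>lo)&(P[...,2]<hi)
        m=cv2.morphologyEx(m.astype(np.uint8),cv2.MORPH_OPEN,np.ones((3,3)))
        n,l,s,_=cv2.connectedComponentsWithStats(m); k=1+np.argmax(s[1:,4]); q=P[l==k]
        print(c,len(q),q[:,2].mean(),rect(q))
    print(proj('top',o,[[0.56,.06,.06]]))
E
```

```text
[[ 0.322  -0.     -0.9467]
 [ 0.9467  0.      0.322 ]
 [ 0.     -1.      0.    ]]
top 4585 0.06290138180367305 (array([0.5519, 0.0734]), array([134.9837, 258.86  ]), 74.53645324707031)
[[275.4431 202.8527]]
scene 2537 0.0637115197833753 (array([0.5551, 0.0721]), array([135.5923, 257.2371]), 74.57764434814453)
[[275.4431 202.8527]]
```

```bash
python3 - <<'E'
from h import *
plan([.50,.08,.34],down(np.deg2rad(-15.5)))
E
```

```text
turn total [-0.      0.4818  0.    ] rows 11 per row [-0.      0.0438  0.    ]
shift before turn [-5.5108 -1.4495 -5.9686] | after turn [ 5.6437 -1.4489 -5.8433] len 8.251962518880877 rows 12.502973513455872
```

View pics/wrist0.png

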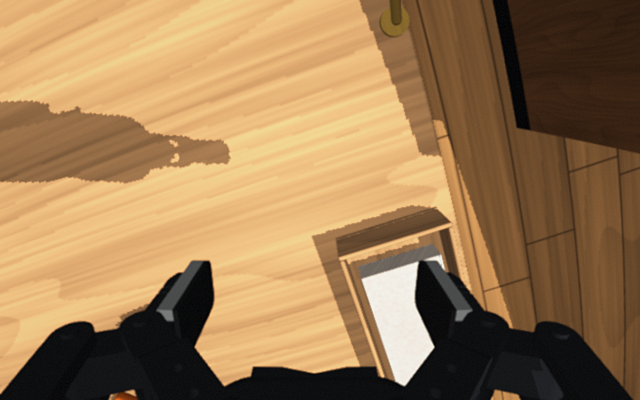

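```bash
python3 -m creep '[{"xyz":[-0.45,-0.2,-0.42],"turn":[0,0,0],"jaw":1},{"xyz":[-0.45,-0.2,-0.42],"turn":[0,0,0],"jaw":1},{"xyz":[-0.45,-0.2,-0.42],"turn":[0,0,0],"jaw":1},{"xyz":[-0.45,-0.2,-0.42],"turn":[0,0,0],"jaw":1},{"xyz":[-0.45,-0.2,-0.42],"turn":[0,0,0],"jaw":1},{"xyz":[-0.45,-0.2,-0.42],"turn":[0,0,0],"jaw":1},{"xyz":[-0.45,-0.2,-0.42],"turn":[0,0,0],"jaw":1},{"xyz":[-0.45,0,-0.42],"turn":[0,0,0],"jaw":1},{"xyz":[-0.45,0,-0.42],"turn":[0,0,0],"jaw":1},{"xyz":[-0.45,0,-0.42],"turn":[0,0,0],"jaw":1}]'
python3 -m creep '[{"xyz":[0,0,0],"turn":[0,0.044,0],"jaw":1},{"xyz":[0,0,0],"turn":[0,0.044,0],"jaw":1},{"xyz":[0,0,0],"turn":[0,0.044,0],"jaw":1},{"xyz":[0,0,0],"turn":[0,0.044,0],"jaw":1},{"xyz":[0,0,0],"turn":[0,0.044,0],"jaw":1},{"xyz":[0,0,0],"turn":[0,0.044,0],"jaw":1},{"xyz":[0,0,0],"turn":[0,0.044,0],"jaw":1},{"xyz":[0,0,0],"turn":[0,0.044,0],"jaw":1},{"xyz":[0,0,0],"turn":[0,0.044,0],"jaw":1},{"xyz":[0,0,0],"turn":[0,0.044,0],"jaw":1}]'
python3 - <<'E'
from h import *
plan([.53,-.03,.34],down(np.deg2rad(-15.5)))
E
```

```text
t: 3.5
position: [0.3994, 0.1927, 0.3368]
eef_rot: [-0.575, -0.412, 0.411, 0.575]
wrist_force: [0.8, 1.0, -1.4]
finger_gap: 0.0855
t: 4.5
position: [0.3988, 0.1944, 0.3365]
eef_rot: [-0.705, 0.051, -0.051, 0.705]
wrist_force: [-0.1, -0.1, 0.1]
finger_gap: 0.0857
turn total [-0.0001  0.04    0.0001] rows 1 per row [-0.0001  0.04    0.0001]
shift before turn [ 2.1635 -0.0476 -2.7084] | after turn [ 2.4855 -0.0471 -2.4162] len 3.466708228582354 rows 5.252588225124779
```

```bash
python3 -m creep '[{"xyz":[0,0,0],"turn":[0,0.04,0],"jaw":1},{"xyz":[0.42,0,-0.4],"turn":[0,0,0],"jaw":1},{"xyz":[0.42,0,-0.4],"turn":[0,0,0],"jaw":1},{"xyz":[0.42,0,-0.4],"turn":[0,0,0],"jaw":1},{"xyz":[0.42,0,-0.4],"turn":[0,0,0],"jaw":1},{"xyz":[0.42,0,-0.4],"turn":[0,0,0],"jaw":1},{"xyz":[0.38,0,-0.4],"turn":[0,0,0],"jaw":1},{"xyz":[0,0,0],"turn":[0,0,0],"jaw":1},{"xyz":[0,0,0],"turn":[0,0,0],"jaw":1}]'
python3 - <<'E'
from h import *
o,im,d=snap('wrist','w1.png');P=cloud('wrist',o,d)
m=(P[...,2]>.055)&(P[...,2]<.07)&(np.abs(P[...,0]-.56)<.2)
m=cv2.morphologyEx(m.astype(np.uint8),cv2.MORPH_OPEN,np.ones((3,3)))
n,l,s,_=cv2.connectedComponentsWithStats(m); k=1+np.argmax(s[1:,4]); q=P[l==k]
print(len(q),np.median(q[:,2]),rect(q))
m=(P[...,2]>.085)&(P[...,2]<.1)
m=cv2.morphologyEx(m.astype(np.uint8),cv2.MORPH_OPEN,np.ones((3,3)))
n,l,s,_=cv2.connectedComponentsWithStats(m)
for k in range(1,n):
  if s[k,4]>200: q=P[l==k]; print(len(q),np.median(q[:,2]),rect(q))
for t in ['slot','lid_edge','lid_hinge','collar_axis','tongue_tip','locked_mark']:
    for x in spot_point('wrist',t)[:2]: print(t,x['uv'],x['confidence'],atd('wrist',o,[x['uv']],d))
E
```

```text
t: 5.4
position: [0.5311, -0.0288, 0.3361]
eef_rot: [0.701, -0.094, 0.094, -0.701]
wrist_force: [-0.1, 0.2, -0.0]
finger_gap: 0.0855
23348 0.06336543660345623 (array([0.5504, 0.0738]), array([135.0415, 258.4336]), 74.7254409790039)
2398 0.09253782827790585 (array([0.464 , 0.0944]), array([57.9333, 58.1578]), 80.88780212402344)
slot [339.0, 125.1] 0.71 [[ 0.5714 -0.0083 -0.0006]]
lid_edge [342.7, 125.8] 0.94 [[ 0.576  -0.0105 -0.0003]]
lid_edge [508.9, 104.4] 0.37 [[ 0.7989 -0.0394  0.0049]]
lid_hinge [344.8, 7.1] 0.61 [[0.6061 0.1198 0.0644]]
collar_axis [224.6, 68.4] 0.63 [[0.4669 0.0908 0.0938]]
tongue_tip [233.3, 125.6] 0.64 [[0.4519 0.0315 0.0744]]
locked_mark [284.4, 67.0] 0.72 [[0.5256 0.0776 0.0625]]
```

View pics/w1.png

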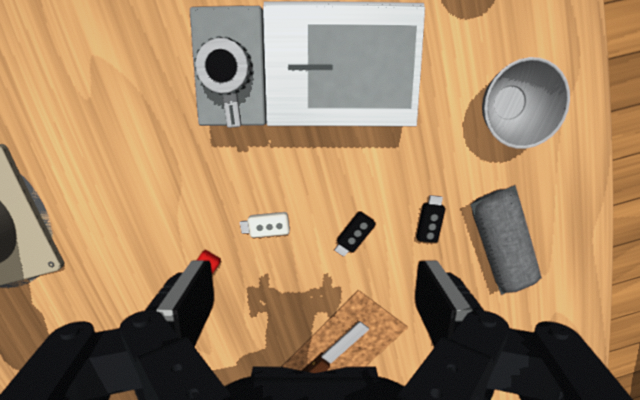

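```bash
python3 - <<'E'
from h import *
o=get_obs()
plan([.39,-.42,.25],down(np.deg2rad(-54)))
E
```

```text
turn total [-0.0001  0.2163 -0.0001] rows 5 per row [-0.      0.0433 -0.    ]
shift before turn [-0.4517  1.1495 -5.5509] | after turn [ 3.1359  1.1522 -4.6018] len 5.686649255418844 rows 8.616135235483098
```

```bash
python3 -m creep '[{"xyz":[-0.05,0,-0.62],"turn":[0,0,0],"jaw":1},{"xyz":[-0.05,0,-0.62],"turn":[0,0,0],"jaw":1},{"xyz":[-0.05,0,-0.62],"turn":[0,0,0],"jaw":1},{"xyz":[-0.05,0,-0.62],"turn":[0,0,0],"jaw":1},{"xyz":[-0.05,0.23,-0.61],"turn":[0,0,0],"jaw":1},{"xyz":[-0.05,0.23,-0.61],"turn":[0,0,0],"jaw":1},{"xyz":[-0.05,0.23,-0.61],"turn":[0,0,0],"jaw":1},{"xyz":[-0.05,0.23,-0.61],"turn":[0,0,0],"jaw":1},{"xyz":[-0.05,0.23,-0.61],"turn":[0,0,0],"jaw":1}]'
python3 -m creep '[{"xyz":[0,0,0],"turn":[0,0.0433,0],"jaw":1},{"xyz":[0,0,0],"turn":[0,0.0433,0],"jaw":1},{"xyz":[0,0,0],"turn":[0,0.0433,0],"jaw":1},{"xyz":[0,0,0],"turn":[0,0.0433,0],"jaw":1},{"xyz":[0,0,0],"turn":[0,0.0433,0],"jaw":1},{"xyz":[0,0,0],"turn":[0,0,0],"jaw":1},{"xyz":[0,0,0],"turn":[0,0,0],"jaw":1}]'
cat > op.py <<'E'
from h import *
import sys
o,im,d=snap('wrist',sys.argv[1]);P=cloud('wrist',o,d)
print(o['position'])
for t in ['opener','opener_grip','opener_tip','mat']:
    for x in spot_point('wrist',t)[:2]: print(t,x['uv'],x['confidence'],atd('wrist',o,[x['uv']],d))
m=(P[...,2]>.011)&(P[...,2]<.035)&(np.hypot(P[...,0]-.48,P[...,1]+.36)<.13)
n,l,s,_=cv2.connectedComponentsWithStats(m.astype(np.uint8)); k=1+np.argmax(s[1:,4]); q=P[l==k]
print(s[k],len(q),rect(q)); 
top=q[q[:,2]>.022]; bl=q[q[:,2]<.021]
print('handle',rect(top),np.median(top[:,2]),'blade',rect(bl),np.median(bl[:,2]))
E
python3 op.py w2.png
```

```text
t: 6.65
position: [0.3898, -0.4205, 0.2495]
eef_rot: [-0.701, 0.093, -0.093, 0.701]
wrist_force: [1.1, 0.2, 0.7]
finger_gap: 0.0855
t: 7.35
position: [0.3904, -0.419, 0.25]
eef_rot: [-0.63, 0.321, -0.321, 0.63]
wrist_force: [-0.1, -0.7, 0.3]
finger_gap: 0.0854
[ 0.3904 -0.419   0.25  ]
opener [308.6, 85.9] 0.61 [[ 0.4518 -0.3676  0.0294]]
opener_grip [308.0, 111.6] 0.69 [[ 0.4311 -0.3818  0.0285]]
opener_grip [325.1, 73.3] 0.39 [[ 0.4725 -0.3736  0.0045]]
mat [322.6, 72.8] 0.7 [[ 0.4713 -0.3712  0.0041]]
[ 298    0   27  172 3225] 3225 (array([ 0.4502, -0.3704]), array([169.4104,  19.6294]), 33.148990631103516)
handle (array([ 0.4191, -0.3907]), array([95.0155, 18.9832]), 33.210445404052734) 0.027915586587695385 blade (array([ 0.4564, -0.3663]), array([154.6998,  19.6294]), 33.148990631103516) 0.018154645475806253
```

View pics/w2.png

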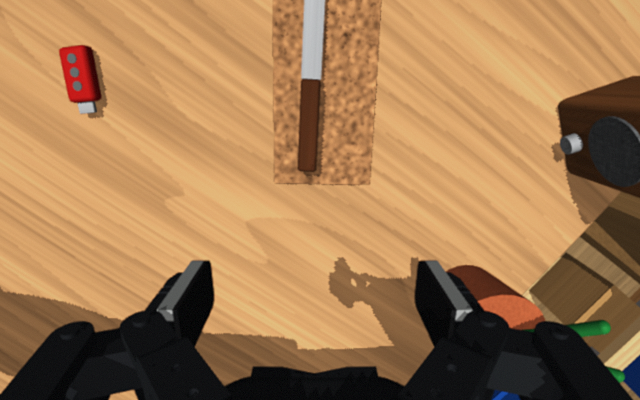

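```bash
python3 - <<'E'
from h import *
plan([.4337,-.3811,.08],down(np.deg2rad(33.2-90)))
E
```

```text
turn total [-0.0001  0.015   0.    ] rows 1 per row [-0.0001  0.015   0.    ]
shift before turn [-0.0726  2.2689  0.7711] | after turn [-0.1085  2.2687  0.7675] len 2.3974513347520325 rows 3.6325020223515643
```

```bash
python3 -m creep '[{"xyz":[0,0,0],"turn":[0,0.015,0],"jaw":1},{"xyz":[-0.03,0.45,0.19],"turn":[0,0,0],"jaw":0.2},{"xyz":[-0.03,0.45,0.19],"turn":[0,0,0],"jaw":0.2},{"xyz":[-0.03,0.45,0.19],"turn":[0,0,0],"jaw":0.2},{"xyz":[-0.02,0.45,0.2],"turn":[0,0,0],"jaw":0.2},{"xyz":[0,0.46,0],"turn":[0,0,0],"jaw":0.2},{"xyz":[0,0,0],"turn":[0,0,0],"jaw":0.2},{"xyz":[0,0,0],"turn":[0,0,0],"jaw":0.2}]'
python3 - <<'E'
from h import *
plan([.4337,-.3811,.008],down(np.deg2rad(33.2-90)))
E
```

```text
t: 8.4
position: [0.4333, -0.3816, 0.0809]
eef_rot: [0.622, -0.337, 0.337, -0.622]
wrist_force: [0.4, -0.4, 0.1]
finger_gap: 0.0511
turn total [ 0.0002 -0.0005 -0.0001] rows 1 per row [ 0.0002 -0.0005 -0.0001]
shift before turn [-0.0023  0.9725  0.0087] | after turn [-0.0025  0.9725  0.008 ] len 0.9725084330227622 rows 1.473497625792064
```

```bash
python3 -m creep '[{"xyz":[0,0.3,0.008],"turn":[0,0,0],"jaw":0.2},{"xyz":[0,0.3,0],"turn":[0,0,0],"jaw":0.2},{"xyz":[0,0.2,0],"turn":[0,0,0],"jaw":0.2},{"xyz":[0,0.17,0],"turn":[0,0,0],"jaw":0.2},{"xyz":[0,0,0],"turn":[0,0,0],"jaw":-1},{"xyz":[0,0,0],"turn":[0,0,0],"jaw":-1},{"xyz":[0,0,0],"turn":[0,0,0],"jaw":-1},{"xyz":[0,0,0],"turn":[0,0,0],"jaw":-1},{"xyz":[0,0,0],"turn":[0,0,0],"jaw":-1},{"xyz":[0,0,0],"turn":[0,0,0],"jaw":-1}]' 80
python3 -c "
from h import *
print(get_obs())"
```

```text
t: 9.4
position: [0.4347, -0.3813, 0.0088]
eef_rot: [0.622, -0.336, 0.337, -0.622]
wrist_force: [-0.5, 0.5, 6.7]
finger_gap: 0.0183
{'t': 9.4, 'q': array([ 0.3878,  0.9064,  0.4611,  1.8767, -0.7521,  0.5379,  0.3689]), 'joint_vel': array([ 0.0002, -0.0003, -0.0004,  0.0006, -0.0012, -0.0001, -0.0006]), 'joint_torque': array([ -0.2471, -52.845 ,   7.5407,  -8.4014,  -0.1487,  -0.1836,
         0.0017]), 'position': array([ 0.4347, -0.3813,  0.0088]), 'eef_rot': array([ 0.622 , -0.3361,  0.3372, -0.6216]), 'wrist_force': array([-0.5316,  0.5321,  6.7392]), 'wrist_torque': array([ 0.0874,  0.2138, -0.0174]), 'finger_gap': 0.018250536056592697}
```

```bash
python3 -m creep '[{"xyz":[0,-0.4,0],"turn":[0,0,0],"jaw":-1},{"xyz":[0,-0.5,0],"turn":[0,0,0],"jaw":-1},{"xyz":[0,-0.5,0],"turn":[0,0,0],"jaw":-1},{"xyz":[0,-0.5,0],"turn":[0,0,0],"jaw":-1},{"xyz":[0,0,0],"turn":[0,0,0],"jaw":-1},{"xyz":[0,0,0],"turn":[0,0,0],"jaw":-1}]'
cat > box.py <<'E'
from h import *
A=np.deg2rad(74.6); BX=np.array([np.cos(A),np.sin(A),0]); BY=np.array([-np.sin(A),np.cos(A),0]); BZ=np.array([0,0,1.])
BO=np.array([.590,.062,0])
def B(x,y,z): return BO+x*BX+y*BY+z*BZ
E
python3 - <<'E'
from box import *
o,im,d=snap('wrist','w3.png')
print(proj('wrist',o,[o['position']]))
snap('scene','s3.png')
plan(B(-.065-.16,0,.12),down(A-np.pi/2))
E
```

```text
t: 10.0
position: [0.4348, -0.3803, 0.1508]
eef_rot: [-0.622, 0.336, -0.337, 0.622]
wrist_force: [0.1, 0.2, -1.9]
finger_gap: 0.0182
[[313.6478 264.1325]]
turn total [-0.0003 -0.2302 -0.0008] rows 5 per row [-0.0001 -0.046  -0.0002]
shift before turn [-1.8013  0.3914  2.713 ] | after turn [0.4439 0.3871 3.2267] len 3.2800109588950868 rows 4.969713574083465
```

View pics/w3.png

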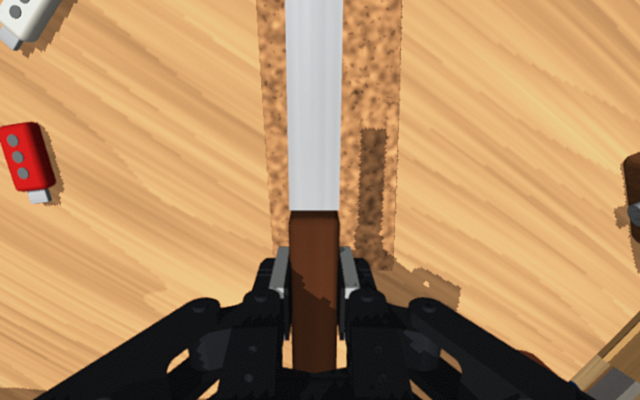

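The opener is held straight in the jaws, with the blade running up the image around column 315.

```bash
python3 -m creep '[{"xyz":[0,0,0],"turn":[0,-0.046,0],"jaw":-1},{"xyz":[0,0,0],"turn":[0,-0.046,0],"jaw":-1},{"xyz":[0,0,0],"turn":[0,-0.046,0],"jaw":-1},{"xyz":[0,0,0],"turn":[0,-0.046,0],"jaw":-1},{"xyz":[0,0,0],"turn":[0,-0.046,0],"jaw":-1},{"xyz":[0.1,0,0.5],"turn":[0,0,0],"jaw":-1},{"xyz":[0.1,0,0.5],"turn":[0,0,0],"jaw":-1},{"xyz":[0.1,0,0.5],"turn":[0,0,0],"jaw":-1},{"xyz":[0.1,0.2,0.5],"turn":[0,0,0],"jaw":-1},{"xyz":[0.04,0.19,0.5],"turn":[0,0,0],"jaw":-1}]'
python3 -m creep '[{"xyz":[0,0,0.35],"turn":[0,0,0],"jaw":-1},{"xyz":[0,0,0.35],"turn":[0,0,0],"jaw":-1},{"xyz":[0,0,0],"turn":[0,0,0],"jaw":-1},{"xyz":[0,0,0],"turn":[0,0,0],"jaw":-1},{"xyz":[0,0,0],"turn":[0,0,0],"jaw":-1}]'
python3 - <<'E'
from box import *
plan(B(-.065-.155,0,.042),down(A-np.pi/2))
for c in ['wrist','scene']:
    o,im,d=snap(c,c+'4.png')
    for t in ['opener_tip','slot','lid_edge']:
        for x in spot_point(c,t)[:2]: print(c,t,np.round(x['uv']),x['confidence'],atd(c,o,[x['uv']],d))
    print(proj(c,o,[B(-.065,0,.048),B(-.065,0,.055),B(-.065,.088,.055),B(-.065,-.088,.055),B(.065,0,.063)]))
E
```

```text
t: 11.1
position: [0.5165, -0.2069, 0.1194]
eef_rot: [-0.701, 0.095, -0.095, 0.701]
wrist_force: [0.9, -0.1, -2.2]
finger_gap: 0.0184
t: 11.6
position: [0.5292, -0.1592, 0.1203]
eef_rot: [0.701, -0.096, 0.095, -0.7]
wrist_force: [0.5, -0.2, -1.4]
finger_gap: 0.0179
turn total [ 0.0003 -0.0008 -0.0004] rows 1 per row [ 0.0003 -0.0008 -0.0004]
shift before turn [-0.0003  1.0443  0.1262] | after turn [-0.0015  1.0444  0.1251] len 1.0518980856795992 rows 1.593784978302423
[[ 313.3008  -79.0089]
 [ 313.2564  -85.052 ]
 [ 146.4927  -79.0302]
 [ 480.3707  -80.2872]
 [ 312.5754 -313.879 ]]
scene opener_tip [313. 188.] 0.67 [[ 0.5667 -0.0466  0.1288]]
scene slot [332. 208.] 0.94 [[0.5857 0.001  0.0598]]
scene slot [448. 183.] 0.55 [[ 0.537   0.4172 -0.0058]]
scene lid_edge [330. 206.] 0.87 [[ 0.5752 -0.0009  0.0609]]
[[329.4758 208.8656]
 [329.5125 206.9508]
 [325.9669 186.9724]
 [333.4566 229.1748]
 [376.3649 201.6653]]
```

View pics/wrist4.png

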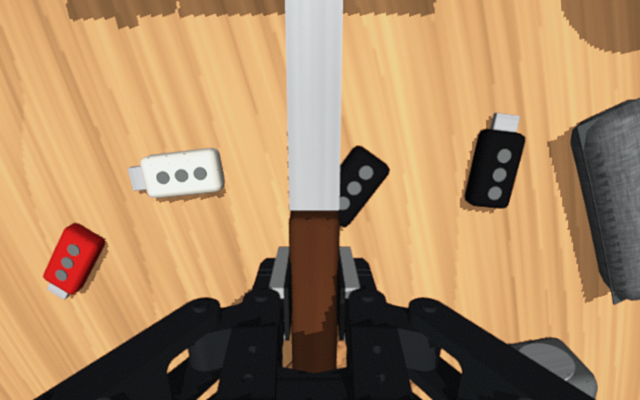

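View pics/scene4.png

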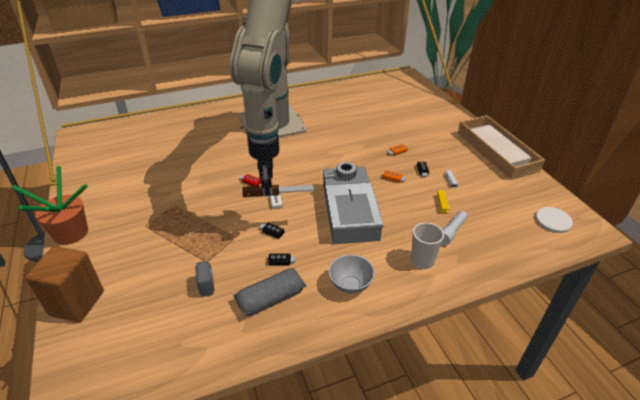

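```bash
python3 -m creep '[{"xyz":[0,0.3,0],"turn":[0,0,0],"jaw":-1},{"xyz":[0,0.3,0],"turn":[0,0,0],"jaw":-1},{"xyz":[0,0.3,0],"turn":[0,0,0],"jaw":-1},{"xyz":[0,0.157,0],"turn":[0,0,0],"jaw":-1},{"xyz":[0,0,0],"turn":[0,0,0],"jaw":-1},{"xyz":[0,0,0.2],"turn":[0,0,0],"jaw":-1},{"xyz":[0,0,0.2],"turn":[0,0,0],"jaw":-1},{"xyz":[0,0,0],"turn":[0,0,0],"jaw":-1},{"xyz":[0,0,0],"turn":[0,0,0],"jaw":-1}]'
python3 - <<'E'
from box import *
plan(B(-.065-.155,0,.041),down(A-np.pi/2))
o,im,d=snap('scene','s5.png')
cv2.imwrite('pics/s5b.png',cv2.resize(cv2.cvtColor(im[150:260,220:400],cv2.COLOR_RGB2BGR),None,fx=4,fy=4,interpolation=cv2.INTER_CUBIC))
E
```

```text
t: 12.9
position: [0.5388, -0.1279, 0.0424]
eef_rot: [-0.701, 0.094, -0.095, 0.701]
wrist_force: [0.5, -0.1, -1.4]
finger_gap: 0.0185
turn total [-0.0001  0.0005  0.0004] rows 1 per row [-0.0001  0.0005  0.0004]
shift before turn [-0.015   0.0186 -0.311 ] | after turn [-0.0145  0.0187 -0.311 ] len 0.3118858385345754 rows 0.47255430080996275
```

View pics/s5b.png

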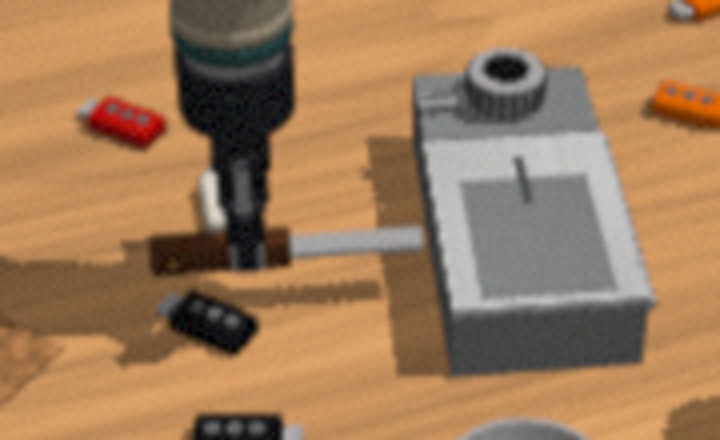

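The blade tip is just short of the front face, at the right height.

```bash
python3 -m creep '[{"xyz":[0,0.015,0.13],"turn":[0,0,0],"jaw":-1},{"xyz":[0,0,0.13],"turn":[0,0,0],"jaw":-1},{"xyz":[0,0,0.13],"turn":[0,0,0],"jaw":-1},{"xyz":[0,0,0],"turn":[0,0,0],"jaw":-1},{"xyz":[0,0,0],"turn":[0,0,0],"jaw":-1}]'
```

```text
t: 13.45
position: [0.5459, -0.1005, 0.0406]
eef_rot: [0.701, -0.095, 0.095, -0.701]
wrist_force: [-0.0, -0.2, -0.5]
finger_gap: 0.0187
```

```bash
python3 -m creep '[{"xyz":[0,0,0.13],"turn":[0,0,0],"jaw":-1},{"xyz":[0,0,0.13],"turn":[0,0,0],"jaw":-1},{"xyz":[0,0,0.14],"turn":[0,0,0],"jaw":-1},{"xyz":[0,0,0],"turn":[0,0,0],"jaw":-1},{"xyz":[0,0,0],"turn":[0,0,0],"jaw":-1}]'
python3 - <<'E'
from box import *
o=get_obs(); p=o['position']-BO; print(p@BX,p@BY,p[2],o['wrist_force'])
E
```

```text
t: 13.95
position: [0.5539, -0.0715, 0.0406]
eef_rot: [0.701, -0.095, 0.095, -0.701]
wrist_force: [-0.1, -0.1, -1.8]
finger_gap: 0.0184
-0.13832595031749353 -0.0007026731037198424 0.04061177914752155 [-0.1107 -0.0778 -1.8467]
```

```bash
python3 - <<'E'
from h import *
print(np.array(camera_model('wrist')['tool_from_camera']))
E
```

```text
[[ 1.     -0.0002 -0.0001 -0.0001]
 [ 0.     -0.2961  0.9552 -0.1427]
 [-0.0002 -0.9552 -0.2961  0.0753]
 [ 0.      0.      0.      1.    ]]
```

```bash
cat > tipplan.py <<'E'
from box import *
def tcp(tx,tz,phi):
    x=-BY; z=np.cos(phi)*BX+np.sin(phi)*BZ; y=np.cross(z,x)
    Rm=np.c_[x,y,z]; return B(tx,0,tz)-Rm@np.array([0,-.0072,.12]),Rm
def seg(w0,w1,n):
    for i in range(n):
        a=np.array(w0)+(np.array(w1)-w0)*i/n; b=np.array(w0)+(np.array(w1)-w0)*(i+1)/n
        pa,Ra=tcp(*a);pb,Rb=tcp(*b)
        print('xyz',np.round(Ra.T@(pb-pa)/.075,3),'turn',np.round(R.from_matrix(Ra.T@Rb).as_rotvec()/np.pi,4))
D=np.deg2rad
W=[(-.018,.048,0),(-.018,.075,0),(-.008,.114,D(20)),(.015,.14,D(30)),(.047,.157,D(30)),(.063,.158,D(30))]
for i,n in enumerate([4,6,5,5,3]): print(i); seg(W[i],W[i+1],n)
E
python3 tipplan.py
```

```text
0
xyz [ 0.   -0.09  0.  ] turn [0. 0. 0.]
xyz [ 0.   -0.09  0.  ] turn [0. 0. 0.]
xyz [ 0.   -0.09  0.  ] turn [0. 0. 0.]
xyz [ 0.   -0.09  0.  ] turn [0. 0. 0.]
1
xyz [0.    0.006 0.031] turn [0.0185 0.     0.    ]
xyz [0.    0.008 0.036] turn [ 0.0185 -0.      0.    ]
xyz [-0.     0.009  0.04 ] turn [ 0.0185 -0.      0.    ]
xyz [0.    0.011 0.045] turn [ 0.0185  0.     -0.    ]
xyz [-0.     0.014  0.05 ] turn [ 0.0185 -0.      0.    ]
xyz [0.    0.016 0.054] turn [ 0.0185 -0.     -0.    ]
2
xyz [-0.     0.012  0.086] turn [ 0.0111  0.     -0.    ]
xyz [-0.     0.014  0.087] turn [0.0111 0.     0.    ]
xyz [0.    0.017 0.089] turn [ 0.0111 -0.     -0.    ]
xyz [-0.    0.02  0.09] turn [ 0.0111  0.     -0.    ]
xyz [-0.     0.023  0.091] turn [0.0111 0.     0.    ]
3
xyz [0.    0.003 0.097] turn [0. 0. 0.]
xyz [-0.     0.003  0.097] turn [0. 0. 0.]
xyz [-0.     0.003  0.097] turn [0. 0. 0.]
xyz [-0.     0.003  0.097] turn [0. 0. 0.]
xyz [0.    0.003 0.097] turn [0. 0. 0.]
4
xyz [-0.     0.032  0.064] turn [0. 0. 0.]
xyz [0.    0.032 0.064] turn [0. 0. 0.]
xyz [-0.     0.032  0.064] turn [0. 0. 0.]
```

```bash
python3 -m creep '[{"xyz":[0,-0.09,0],"turn":[0,0,0],"jaw":-1},{"xyz":[0,-0.09,0],"turn":[0,0,0],"jaw":-1},{"xyz":[0,-0.09,0],"turn":[0,0,0],"jaw":-1},{"xyz":[0,-0.09,0],"turn":[0,0,0],"jaw":-1},{"xyz":[0,0,0],"turn":[0,0,0],"jaw":-1},{"xyz":[0,0,0],"turn":[0,0,0],"jaw":-1}]' 100
python3 - <<'E'
from box import *
o,im,d=snap('wrist','w6.png')
o,im,d=snap('scene')
cv2.imwrite('pics/s6b.png',cv2.resize(cv2.cvtColor(im[150:260,220:400],cv2.COLOR_RGB2BGR),None,fx=4,fy=4,interpolation=cv2.INTER_CUBIC))
E
```

```text
t: 14.55
position: [0.5543, -0.0725, 0.0682]
eef_rot: [0.701, -0.095, 0.096, -0.701]
wrist_force: [0.6, 0.6, -1.7]
finger_gap: 0.018
```

View pics/s6b.png

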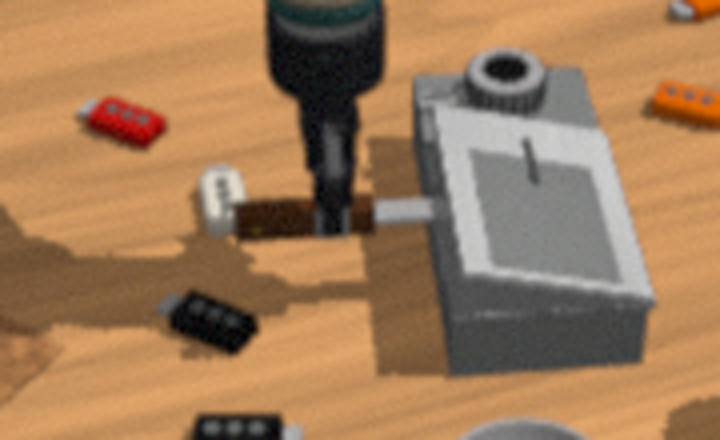

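View pics/w6.png

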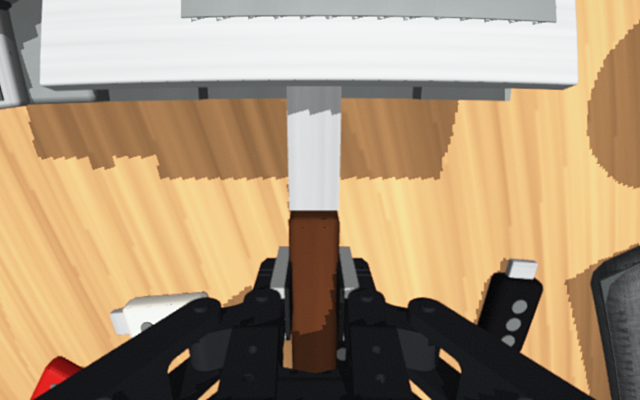

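The lid is rising, with its free edge at image row 85. I'll continue along the arc.

```bash
python3 -m creep '[{"xyz":[0,0.006,0.031],"turn":[0.0185,0,0],"jaw":-1},{"xyz":[0,0.008,0.036],"turn":[0.0185,0,0],"jaw":-1},{"xyz":[0,0.009,0.04],"turn":[0.0185,0,0],"jaw":-1},{"xyz":[0,0.011,0.045],"turn":[0.0185,0,0],"jaw":-1},{"xyz":[0,0.014,0.05],"turn":[0.0185,0,0],"jaw":-1},{"xyz":[0,0.016,0.054],"turn":[0.0185,0,0],"jaw":-1},{"xyz":[0,0,0],"turn":[0,0,0],"jaw":-1}]' 100
python3 -m creep '[{"xyz":[0,0.012,0.086],"turn":[0.0111,0,0],"jaw":-1},{"xyz":[0,0.014,0.087],"turn":[0.0111,0,0],"jaw":-1},{"xyz":[0,0.017,0.089],"turn":[0.0111,0,0],"jaw":-1},{"xyz":[0,0.02,0.09],"turn":[0.0111,0,0],"jaw":-1},{"xyz":[0,0.023,0.091],"turn":[0.0111,0,0],"jaw":-1},{"xyz":[0,0,0],"turn":[0,0,0],"jaw":-1},{"xyz":[0,0,0],"turn":[0,0,0],"jaw":-1}]' 100
python3 - <<'E'
from box import *
o,im,d=snap('scene')
cv2.imwrite('pics/s7b.png',cv2.resize(cv2.cvtColor(im[110:260,220:400],cv2.COLOR_RGB2BGR),None,fx=4,fy=4,interpolation=cv2.INTER_CUBIC))
p,Rm=tcp=__import__('tipplan').tcp(.015,.14,np.deg2rad(30))
plan(p,Rm); print(o['wrist_force'])
E
```

```text
t: 15.35
position: [0.5585, -0.056, 0.0652]
eef_rot: [-0.569, 0.079, -0.112, 0.811]
wrist_force: [-0.3, -1.1, -1.9]
finger_gap: 0.0179
t: 16.05
position: [0.5679, -0.0208, 0.0738]
eef_rot: [-0.495, 0.067, -0.116, 0.858]
wrist_force: [-0.0, 0.7, -1.0]
finger_gap: 0.0175
0
xyz [ 0.   -0.09  0.  ] turn [0. 0. 0.]
xyz [ 0.   -0.09  0.  ] turn [0. 0. 0.]
xyz [ 0.   -0.09  0.  ] turn [0. 0. 0.]
xyz [ 0.   -0.09  0.  ] turn [0. 0. 0.]
1
xyz [0.    0.006 0.031] turn [0.0185 0.     0.    ]
xyz [0.    0.008 0.036] turn [ 0.0185 -0.      0.    ]
xyz [-0.     0.009  0.04 ] turn [ 0.0185 -0.      0.    ]
xyz [0.    0.011 0.045] turn [ 0.0185  0.     -0.    ]
xyz [-0.     0.014  0.05 ] turn [ 0.0185 -0.      0.    ]
xyz [0.    0.016 0.054] turn [ 0.0185 -0.     -0.    ]
2
xyz [-0.     0.012  0.086] turn [ 0.0111  0.     -0.    ]
xyz [-0.     0.014  0.087] turn [0.0111 0.     0.    ]
xyz [0.    0.017 0.089] turn [ 0.0111 -0.     -0.    ]
xyz [-0.    0.02  0.09] turn [ 0.0111  0.     -0.    ]
xyz [-0.     0.023  0.091] turn [0.0111 0.     0.    ]
3
xyz [0.    0.003 0.097] turn [0. 0. 0.]
xyz [-0.     0.003  0.097] turn [0. 0. 0.]
xyz [-0.     0.003  0.097] turn [0. 0. 0.]
xyz [-0.     0.003  0.097] turn [0. 0. 0.]
xyz [0.    0.003 0.097] turn [0. 0. 0.]
4
xyz [-0.     0.032  0.064] turn [0. 0. 0.]
xyz [0.    0.032 0.064] turn [0. 0. 0.]
xyz [-0.     0.032  0.064] turn [0. 0. 0.]
turn total [-0.     -0.0002  0.0001] rows 1 per row [-0.     -0.0002  0.0001]
shift before turn [-0.0102  0.0044  0.0035] | after turn [-0.0102  0.0044  0.0035] len 0.011618443540856034 rows 0.017603702334630354
[-0.0106  0.6831 -1.0379]
```

View pics/s7b.png

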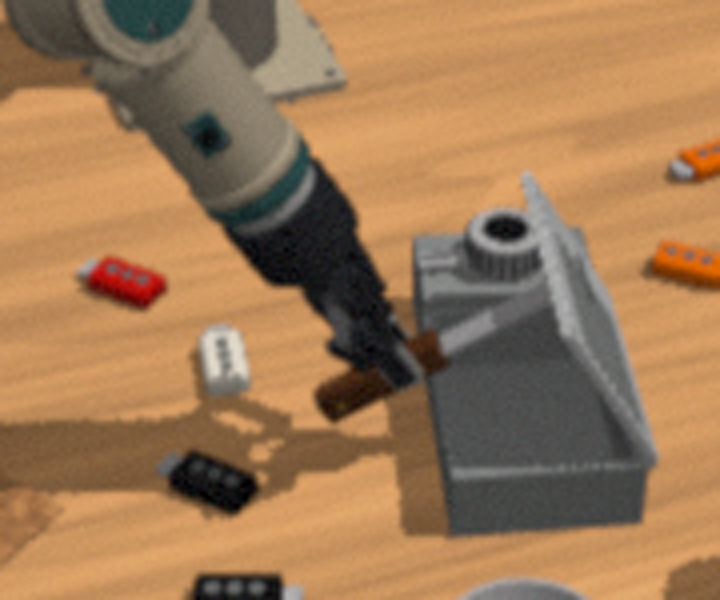

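```bash
python3 -m creep '[{"xyz":[0,0.003,0.097],"turn":[0,0,0],"jaw":-1},{"xyz":[0,0.003,0.097],"turn":[0,0,0],"jaw":-1},{"xyz":[0,0.003,0.097],"turn":[0,0,0],"jaw":-1},{"xyz":[0,0.003,0.097],"turn":[0,0,0],"jaw":-1},{"xyz":[0,0.003,0.097],"turn":[0,0,0],"jaw":-1},{"xyz":[0,0.032,0.064],"turn":[0,0,0],"jaw":-1},{"xyz":[0,0.032,0.064],"turn":[0,0,0],"jaw":-1},{"xyz":[0,0.032,0.064],"turn":[0,0,0],"jaw":-1},{"xyz":[0,0,0],"turn":[0,0,0],"jaw":-1}]' 100
python3 - <<'E'
from box import *
o,im,d=snap('scene')
print(o['position'],o['wrist_force'])
cv2.imwrite('pics/s8b.png',cv2.resize(cv2.cvtColor(im[110:260,220:400],cv2.COLOR_RGB2BGR),None,fx=4,fy=4,interpolation=cv2.INTER_CUBIC))
E
```

```text
t: 17.0
position: [0.5809, 0.0265, 0.0921]
eef_rot: [-0.495, 0.067, -0.116, 0.858]
wrist_force: [-0.6, 0.0, -1.8]
finger_gap: 0.0178
[0.5809 0.0265 0.0921] [-0.5728  0.0257 -1.7657]
```

View pics/s8b.png

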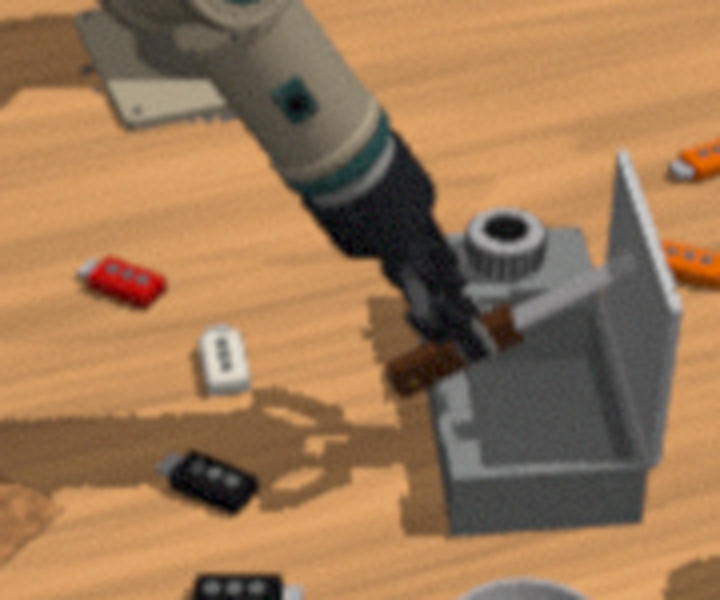

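```bash
python3 -m creep '[{"xyz":[0,-0.2,-0.346],"turn":[0,0,0],"jaw":-1},{"xyz":[0,-0.25,-0.433],"turn":[0,0,0],"jaw":-1},{"xyz":[0,-0.25,-0.433],"turn":[0,0,0],"jaw":-1},{"xyz":[0,-0.35,-0.4],"turn":[0,0,0],"jaw":-1},{"xyz":[0,-0.4,-0.2],"turn":[-0.0417,0,0],"jaw":-1},{"xyz":[0,-0.3,-0.2],"turn":[-0.0417,0,0],"jaw":-1},{"xyz":[0,-0.2,-0.2],"turn":[-0.0417,0,0],"jaw":-1},{"xyz":[0,-0.1,-0.2],"turn":[-0.0417,0,0],"jaw":-1},{"xyz":[0,0,0],"turn":[0,0,0],"jaw":-1}]' 80
python3 - <<'E'
from box import *
plan([.4347,-.3806,.12],down(np.deg2rad(33.2-90)))
E
```

```text
t: 17.95
position: [0.5219, -0.1909, 0.1501]
eef_rot: [0.701, -0.092, 0.093, -0.701]
wrist_force: [0.7, 1.5, -1.7]
finger_gap: 0.0176
turn total [0.0001 0.2323 0.0005] rows 5 per row [0.     0.0465 0.0001]
shift before turn [-0.4692  0.4039 -2.7431] | after turn [ 1.4795  0.4018 -2.3574] len 2.81211748797355 rows 4.260784072687197
```

```bash
python3 -m creep '[{"xyz":[-0.1,0,-0.55],"turn":[0,0,0],"jaw":-1},{"xyz":[-0.1,0,-0.55],"turn":[0,0,0],"jaw":-1},{"xyz":[-0.1,0,-0.55],"turn":[0,0,0],"jaw":-1},{"xyz":[-0.1,0,-0.55],"turn":[0,0,0],"jaw":-1},{"xyz":[-0.07,0,-0.54],"turn":[0,0,0],"jaw":-1},{"xyz":[0,0,0],"turn":[0,0.0465,0],"jaw":-1},{"xyz":[0,0,0],"turn":[0,0.0465,0],"jaw":-1},{"xyz":[0,0,0],"turn":[0,0.0465,0],"jaw":-1},{"xyz":[0,0,0],"turn":[0,0.0465,0],"jaw":-1},{"xyz":[0,0,0],"turn":[0,0.0463,0],"jaw":-1}]'
python3 -m creep '[{"xyz":[0,0.4,0],"turn":[0,0,0],"jaw":-1},{"xyz":[0,0,0],"turn":[0,0,0],"jaw":-1},{"xyz":[0,0,0],"turn":[0,0,0],"jaw":-1}]'
python3 - <<'E'
from box import *
plan([.4347,-.3806,.012],down(np.deg2rad(33.2-90)))
o,im,d=snap('wrist','w9.png');print(o['wrist_force'])
snap('scene','s9.png')
E
```

```text
t: 18.95
position: [0.43, -0.384, 0.1486]
eef_rot: [-0.618, 0.342, -0.341, 0.62]
wrist_force: [-0.8, 0.5, -1.4]
finger_gap: 0.0178
t: 19.25
position: [0.4299, -0.3839, 0.1188]
eef_rot: [-0.62, 0.34, -0.338, 0.621]
wrist_force: [-0.2, -0.6, -0.7]
finger_gap: 0.0177
turn total [ 0.     -0.003  -0.0008] rows 1 per row [ 0.     -0.003  -0.0008]
shift before turn [0.0015 1.4243 0.0775] | after turn [-0.0014  1.4243  0.0774] len 1.426425534102348 rows 2.1612508092459817
[-0.2303 -0.6492 -0.7485]
```

View pics/w9.png

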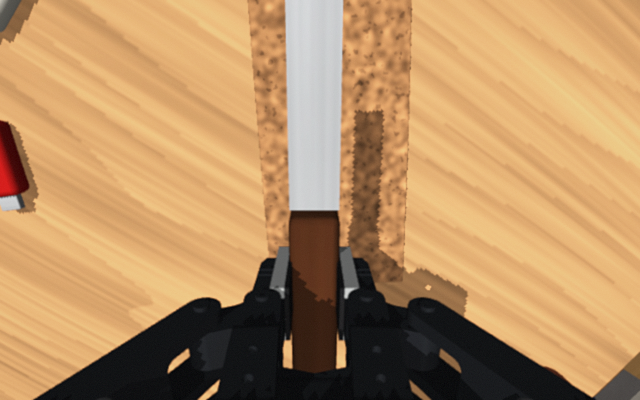

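View pics/s9.png

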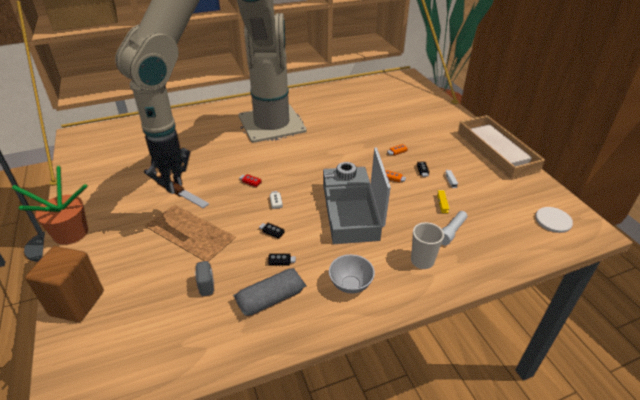

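```bash
python3 -m creep '[{"xyz":[0.08,0.3,0.28],"turn":[0,0,0],"jaw":-1},{"xyz":[0,0.4,0],"turn":[0,0,0],"jaw":-1},{"xyz":[0,0.4,0],"turn":[0,0,0],"jaw":-1},{"xyz":[0,0.2,0],"turn":[0,0,0],"jaw":-1},{"xyz":[0,0.13,0],"turn":[0,0,0],"jaw":-1},{"xyz":[0,0.02,0],"turn":[0,0,0],"jaw":-1},{"xyz":[0,0,0],"turn":[0,0,0],"jaw":-1}]'
```

```text
t: 20.05
position: [0.4523, -0.3786, 0.0116]
eef_rot: [0.621, -0.338, 0.34, -0.62]
wrist_force: [-0.4, 0.2, -1.0]
finger_gap: 0.0176
```

```bash
python3 -m creep '[{"xyz":[0,0.02,0],"turn":[0,0,0],"jaw":-1},{"xyz":[0,0.01,0],"turn":[0,0,0],"jaw":-1},{"xyz":[0,0,0],"turn":[0,0,0],"jaw":-1}]'
python3 -m creep '[{"xyz":[0,0,0],"turn":[0,0,0],"jaw":0},{"xyz":[0,0,0],"turn":[0,0,0],"jaw":0},{"xyz":[0,0,0],"turn":[0,0,0],"jaw":0},{"xyz":[0,0,0],"turn":[0,0,0],"jaw":0.2},{"xyz":[0,-0.3,0],"turn":[0,0,0],"jaw":0.2},{"xyz":[0,-0.5,0],"turn":[0,0,0],"jaw":0.2},{"xyz":[0,-0.5,0],"turn":[0,0,0],"jaw":0.2},{"xyz":[0,-0.5,-0.4],"turn":[0,0,0],"jaw":0.2},{"xyz":[0,-0.5,-0.4],"turn":[0,0,0],"jaw":0.2},{"xyz":[0,0,0],"turn":[0,0,0],"jaw":0.2}]'
python3 - <<'E'
from box import *
o,im,d=snap('wrist','w10.png')
o,im,d=snap('top','t10.png');P=cloud('top',o,d)
for x in spot_point('top','fob1'): print(np.round(x['uv'],1),x['confidence'],atd('top',o,[x['uv']],d)[0])
# dark blobs
g=im.max(2); m=(g<70)&(P[...,2]>.008)&(P[...,2]<.03)&(P[...,0]>.2)&(P[...,0]<.8)&(abs(P[...,1])<.6)
n,l,s,_=cv2.connectedComponentsWithStats(m.astype(np.uint8))
for k in range(1,n):
  if s[k,4]>80: q=P[l==k]; print(s[k],rect(q))
E
```

```text
t: 20.35
position: [0.4522, -0.3779, 0.0091]
eef_rot: [0.621, -0.338, 0.339, -0.62]
wrist_force: [0.4, -0.1, -0.6]
finger_gap: 0.0174
t: 21.35
position: [0.3985, -0.4163, 0.1867]
eef_rot: [0.622, -0.338, 0.344, -0.617]
wrist_force: [0.8, -0.4, -1.0]
finger_gap: 0.0513
[343.1 247.8] 0.85 [ 0.4371 -0.1138  0.0174]
[174.9 291.7] 0.84 [0.3327 0.3381 0.017 ]
[359.7 201.2] 0.82 [ 0.5601 -0.1624  0.0196]
[360.1 163.3] 0.77 [ 0.6633 -0.1682  0.014 ]
[166.7 243.5] 0.71 [0.4614 0.3589 0.017 ]
[286.  245.6] 0.66 [0.4508 0.0349 0.0733]
[200.9 241.7] 0.61 [0.4638 0.2664 0.0163]
[364.3 295.6] 0.52 [ 0.3094 -0.1657  0.0182]
[352 155  23  16 203] (array([ 0.6645, -0.1764]), array([56.6852, 29.2749]), 69.81745910644531)
[248 159  56  58 131] (array([0.6259, 0.0908]), array([ 90.346, 195.051]), 39.86838912963867)
[349 192  21  21 212] (array([ 0.5575, -0.1615]), array([55.9938, 30.6906]), 39.25277328491211)
[433 229  24  32 155] (array([ 0.4369, -0.386 ]), array([92.4265, 17.5816]), 30.71736717224121)
[156 235  16  22 211] (array([0.4556, 0.3685]), array([29.3334, 55.9627]), 71.0570297241211)
```

View pics/t10.png

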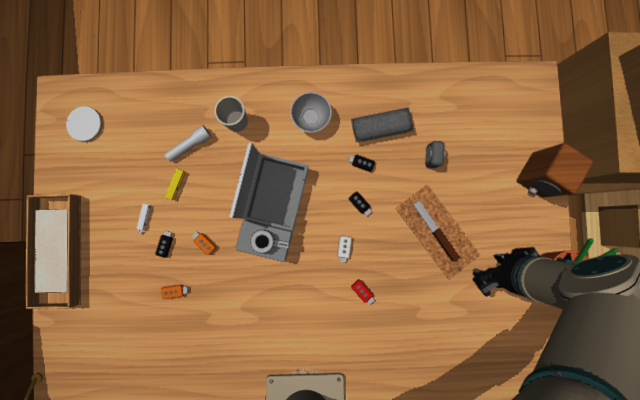

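View pics/w10.png

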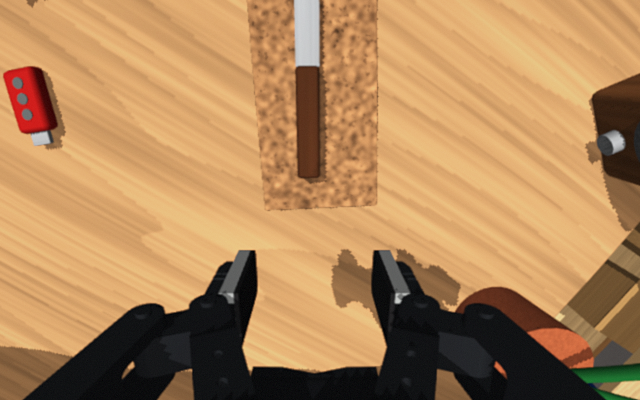

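```bash
python3 - <<'E'
from box import *
for c in ['top','scene']:
    o,im,d=snap(c);P=cloud(c,o,d)
    q=P.reshape(-1,3); r=q-BO; bx=r@BX;by=r@BY
    m=(bx>-.02)&(bx<.16)&(abs(by)<.085)&(r[:,2]>.075)&(r[:,2]<.25)
    print(c,m.sum(),r[m][:,2].max())
    z=r[m][:,2];x=bx[m]
    for a in np.arange(.08,.2,.02):
        k=(z>a)&(z<a+.02)
        if k.sum(): print(round(a,2),k.sum(),np.percentile(x[k],[5,50,95]))
plan([.48,-.23,.2],down(np.deg2rad(-50.75)))
E
```

```text
top 921 0.18811705217584862
0.08 104 [0.0635 0.0639 0.0644]
0.1 115 [0.0637 0.0642 0.0648]
0.12 119 [0.0638 0.0645 0.065 ]
0.14 125 [0.0642 0.0647 0.0653]
0.16 140 [0.0645 0.065  0.0654]
0.18 291 [0.0651 0.0685 0.0726]
scene 676 0.18839536601668327
0.08 90 [0.0627 0.0635 0.0644]
0.1 102 [0.063  0.0637 0.0644]
0.12 99 [0.0632 0.0639 0.0649]
0.14 109 [0.0635 0.0643 0.0653]
0.16 107 [0.0639 0.0645 0.0652]
0.18 145 [0.0644 0.0672 0.0718]
turn total [ 0.0001 -0.0356 -0.0007] rows 1 per row [ 0.0001 -0.0356 -0.0007]
shift before turn [-1.4366 -0.2682  2.1623] | after turn [-1.1855 -0.2705  2.3093] len 2.6098494269449852 rows 3.9543173135530076
```

```bash
python3 -m creep '[{"xyz":[0,-0.1,0],"turn":[0,-0.0356,0],"jaw":0.2},{"xyz":[-0.3,-0.05,0.58],"turn":[0,0,0],"jaw":0.2},{"xyz":[-0.3,-0.05,0.58],"turn":[0,0,0],"jaw":0.2},{"xyz":[-0.3,-0.05,0.58],"turn":[0,0,0],"jaw":0.2},{"xyz":[-0.29,0,0.57],"turn":[0,0,0],"jaw":0.2},{"xyz":[0,0,0],"turn":[0,0,0],"jaw":0.2},{"xyz":[0,0,0],"turn":[0,0,0],"jaw":0.2}]'
cat > fob.py <<'E'
from box import *
import sys
o,im,d=snap('wrist',sys.argv[1]);P=cloud('wrist',o,d)
print('tcp',o['position'])
m=(im.max(2)<75)&(P[...,2]>.009)&(P[...,2]<.026)&(d>0)
m=cv2.morphologyEx(m.astype(np.uint8),cv2.MORPH_CLOSE,np.ones((7,7)))
n,l,s,_=cv2.connectedComponentsWithStats(m)
for k in range(1,n):
  if s[k,4]>600: q=P[l==k]; print(s[k],rect(q),np.median(q[:,2]))
E
python3 fob.py w11.png
```

```text
t: 22.3
position: [0.4802, -0.229, 0.1984]
eef_rot: [0.64, -0.303, 0.301, -0.639]
wrist_force: [-0.9, -0.5, -0.6]
finger_gap: 0.0515
tcp [ 0.4802 -0.229   0.1984]
[ 27   0  63  48 763] (array([ 0.4947, -0.0577]), array([ 46.2958, 258.3985]), 29.811601638793945) 0.017760974581312816
[ 292   24   36   68 2056] (array([ 0.5569, -0.1609]), array([55.7877, 30.3718]), 39.7998161315918) 0.017834388736594792
```

View pics/w11.png

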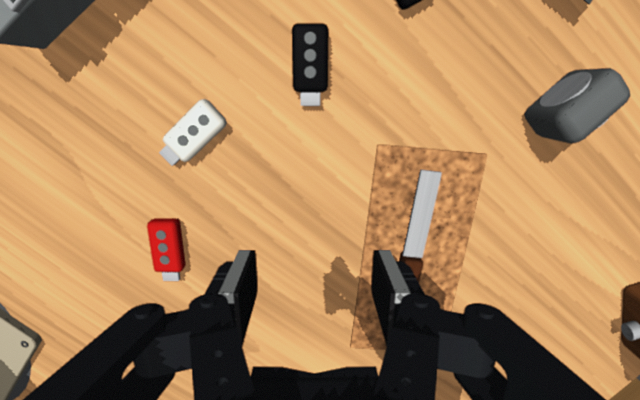

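```bash
python3 - <<'E'
from box import *
plan([.5569,-.1609,.005],down(np.deg2rad(39.8-90)))
E
```

```text
turn total [ 0.0008 -0.0031 -0.0002] rows 1 per row [ 0.0008 -0.0031 -0.0002]
shift before turn [-0.0692  2.5801  1.398 ] | after turn [-0.0568  2.5833  1.3925] len 2.9352902277871973 rows 4.447409436041208
```

```bash
python3 -m creep '[{"xyz":[-0.03,0.2,0.47],"turn":[0,-0.003,0],"jaw":0.2},{"xyz":[-0.03,0.3,0.47],"turn":[0,0,0],"jaw":0.2},{"xyz":[0,0.4,0.45],"turn":[0,0,0],"jaw":0.2},{"xyz":[0,0.4,0],"turn":[0,0,0],"jaw":0.2},{"xyz":[0,0.4,0],"turn":[0,0,0],"jaw":0.2},{"xyz":[0,0.4,0],"turn":[0,0,0],"jaw":0.2},{"xyz":[0,0.3,0],"turn":[0,0,0],"jaw":0.2},{"xyz":[0,0.16,0],"turn":[0,0,0],"jaw":0.2},{"xyz":[0,0,0],"turn":[0,0,0],"jaw":0.2},{"xyz":[0,0,0],"turn":[0,0,0],"jaw":0.2}]'
python3 - <<'E'
from box import *
plan([.5569,-.1609,.005],down(np.deg2rad(39.8-90)))
E
```

```text
t: 23.35
position: [0.5572, -0.1631, 0.008]
eef_rot: [0.64, -0.301, 0.301, -0.639]
wrist_force: [0.4, 0.4, 0.8]
finger_gap: 0.0511
turn total [ 0.0003 -0.0011  0.0004] rows 1 per row [ 0.0003 -0.0011  0.0004]
shift before turn [-0.0251  0.0403  0.0164] | after turn [-0.025   0.0403  0.0164] len 0.05018439567492473 rows 0.07603696314382534
```

Then grip, lift and check.

```bash
python3 -m creep '[{"xyz":[-0.025,0.03,0.016],"turn":[0,0,0],"jaw":0.2},{"xyz":[0,0,0],"turn":[0,0,0],"jaw":-1},{"xyz":[0,0,0],"turn":[0,0,0],"jaw":-1},{"xyz":[0,0,0],"turn":[0,0,0],"jaw":-1},{"xyz":[0,0,0],"turn":[0,0,0],"jaw":-1},{"xyz":[0,-0.4,0],"turn":[0,0,0],"jaw":-1},{"xyz":[0,-0.6,0],"turn":[0,0,0],"jaw":-1},{"xyz":[0,-0.6,0],"turn":[0,0,0],"jaw":-1},{"xyz":[0,0,0],"turn":[0,0,0],"jaw":-1}]' 50
python3 - <<'E'
from box import *
plan(B(-.01,-.042,.13),down(A-np.pi)); print(get_obs()['q'])
snap('wrist','w12.png')
E
```

```text
t: 24.25
position: [0.5605, -0.1614, 0.131]
eef_rot: [-0.64, 0.297, -0.305, 0.64]
wrist_force: [1.2, 0.2, -1.4]
finger_gap: 0.0307
turn total [-0.003   0.306   0.0021] rows 7 per row [-0.0004  0.0437  0.0003]
shift before turn [-1.5061  0.011   2.4165] | after turn [-2.8436  0.0139  0.1486] len 2.8474888151945557 rows 4.314376992719024
[-0.1155  0.7259  0.5634  1.8239 -0.5512  0.7412 -0.1308]
```

View pics/w12.png

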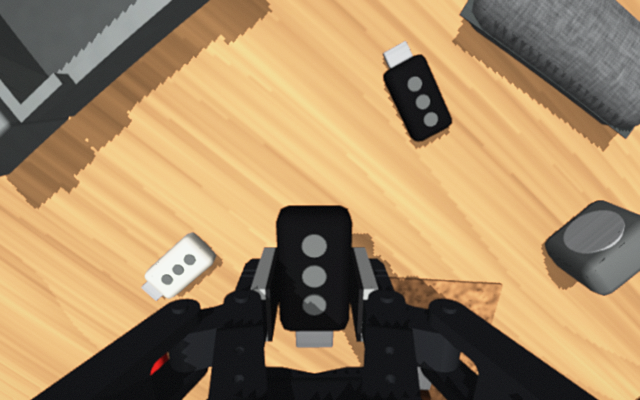

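```bash
python3 -m creep '[{"xyz":[0,0,0],"turn":[0,0.0437,0],"jaw":-1},{"xyz":[0,0,0],"turn":[0,0.0437,0],"jaw":-1},{"xyz":[0,0,0],"turn":[0,0.0437,0],"jaw":-1},{"xyz":[0,0,0],"turn":[0,0.0437,0],"jaw":-1},{"xyz":[0,0,0],"turn":[0,0.0437,0],"jaw":-1},{"xyz":[0,0,0],"turn":[0,0.0437,0],"jaw":-1},{"xyz":[0,0,0],"turn":[0,0.0437,0],"jaw":-1},{"xyz":[-0.57,0,0.03],"turn":[0,0,0],"jaw":-1},{"xyz":[-0.57,0,0.03],"turn":[0,0,0],"jaw":-1},{"xyz":[-0.57,0,0.03],"turn":[0,0,0],"jaw":-1}]'
python3 -m creep '[{"xyz":[-0.57,0,0.03],"turn":[0,0,0],"jaw":-1},{"xyz":[-0.55,0,0.03],"turn":[0,0,0],"jaw":-1},{"xyz":[0,0,0],"turn":[0,0,0],"jaw":-1},{"xyz":[0,0,0],"turn":[0,0,0],"jaw":-1}]'
python3 - <<'E'
from box import *
plan(B(-.01,-.042,.014),down(A-np.pi)); print(get_obs()['q'])
o,_,_=snap('wrist','w13.png'); snap('scene','s13.png')
for z in (.05,): print(proj('wrist',o,[B(-.057,-.08,.055),B(.057,-.08,.055),B(.057,.08,.055),B(-.057,.08,.055)]))
E
```

```text
t: 25.3
position: [0.5967, -0.0361, 0.1237]
eef_rot: [-0.429, 0.563, -0.562, 0.427]
wrist_force: [1.8, -0.2, -2.2]
finger_gap: 0.0304
t: 25.7
position: [0.623, 0.0435, 0.1234]
eef_rot: [-0.431, 0.562, -0.562, 0.428]
wrist_force: [-0.4, -0.8, -1.2]
finger_gap: 0.0309
turn total [0.0008 0.0011 0.0006] rows 1 per row [0.0008 0.0011 0.0006]
shift before turn [0.0104 1.4584 0.0734] | after turn [0.0131 1.4586 0.0699] len 1.4602976382191695 rows 2.2125721791199537
[-0.5841  0.8885  0.8517  1.7007 -0.8039  0.9431 -1.2467]
[[392.7634 146.3539]
 [204.7245 145.9855]
 [225.2617 359.0047]
 [376.7602 359.5895]]
```

View pics/w13.png

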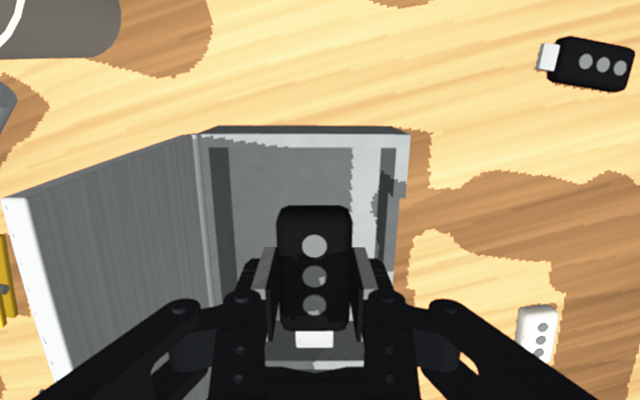

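View pics/s13.png

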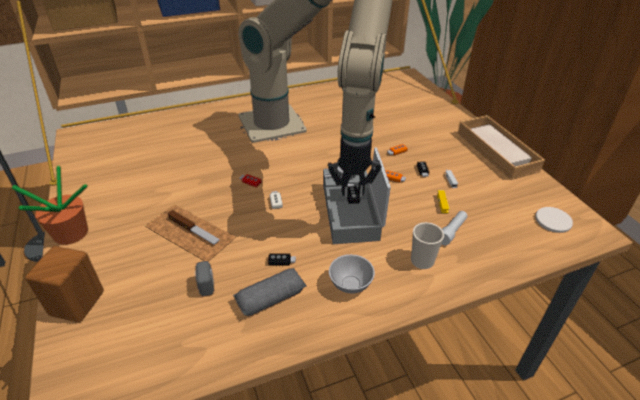

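```bash
python3 -m creep '[{"xyz":[0.04,0.3,0.07],"turn":[0,0,0],"jaw":-1},{"xyz":[0,0.4,0],"turn":[0,0,0],"jaw":-1},{"xyz":[0,0.4,0],"turn":[0,0,0],"jaw":-1},{"xyz":[0,0.26,0],"turn":[0,0,0],"jaw":-1},{"xyz":[0,0,0],"turn":[0,0,0],"jaw":-1},{"xyz":[0,0,0],"turn":[0,0,0],"jaw":-1}]'

```

```text
t: 26.4
position: [0.6284, 0.0365, 0.0236]
eef_rot: [0.429, -0.562, 0.563, -0.428]
wrist_force: [0.5, 0.6, -0.3]
finger_gap: 0.0305
```

```bash
python3 -m creep '[{"xyz":[0,0,0],"turn":[0,0,0],"jaw":-0.08},{"xyz":[0,0,0],"turn":[0,0,0],"jaw":-0.08},{"xyz":[0,0,0],"turn":[0,0,0],"jaw":-0.08},{"xyz":[0,-0.4,0],"turn":[0,0,0],"jaw":-0.08},{"xyz":[0,-0.6,0],"turn":[0,0,0],"jaw":-0.08},{"xyz":[0,-0.6,0],"turn":[0,0,0],"jaw":-0.08},{"xyz":[0,0,0],"turn":[0,0,0],"jaw":-0.08}]'
python3 - <<'E'
from box import *
snap('wrist','w14.png')
o,im,d=snap('top');P=cloud('top',o,d)
g=im.max(2); m=(g<70)&(P[...,2]>.008)&(P[...,2]<.03)&(P[...,0]>.2)&(P[...,0]<.8)&(abs(P[...,1])<.6)
n,l,s,_=cv2.connectedComponentsWithStats(m.astype(np.uint8))
for k in range(1,n):
  if s[k,4]>80: q=P[l==k]; print(s[k],rect(q))
E
```

```text
t: 27.1
position: [0.6324, 0.0365, 0.15]
eef_rot: [0.426, -0.559, 0.565, -0.431]
wrist_force: [-0.3, -0.3, 0.2]
finger_gap: 0.0393
[352 155  23  16 199] (array([ 0.664 , -0.1763]), array([56.4196, 29.3211]), 67.74532318115234)
[277 176  16  13 127] (array([0.6143, 0.0346]), array([28.2162, 44.7655]), 17.94972801208496)
[433 229  21  32  84] (array([ 0.4354, -0.3799]), array([90.7375, 14.2031]), 24.523099899291992)
```

View pics/w14.png

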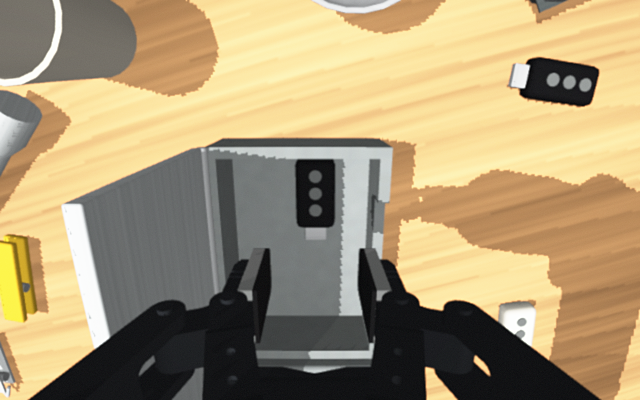

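```bash
python3 fob.py w15.png; python3 - <<'E'
from box import *
plan([.64,-.25,.17],down(np.deg2rad(-20)))
E
```

```text
tcp [0.6289 0.0382 0.1446]
[ 528   50   78   50 2507] (array([ 0.6873, -0.0943]), array([223.2282,  34.3536]), 74.06794738769531) 0.01760905614331798
[ 296  154   40   70 2438] (array([0.6518, 0.0306]), array([ 31.0329, 102.6226]), 75.3994369506836) 0.02373395459030958
[ 263  315  102   13 1257] (array([0.5899, 0.0275]), array([ 88.3702, 205.8022]), 61.76499938964844) 0.017641633600954443
turn total [ 0.0001 -0.4742 -0.0001] rows 10 per row [ 0.     -0.0474 -0.    ]
shift before turn [ 3.6658 -0.3587  1.1735] | after turn [ 1.4665 -0.3585 -3.5587] len 3.865737911657323 rows 5.857178654026247
```

```bash
python3 -m creep '[{"xyz":[0.52,-0.1,0.16],"turn":[0,0,0],"jaw":0.2},{"xyz":[0.52,-0.1,0.16],"turn":[0,0,0],"jaw":0.2},{"xyz":[0.52,-0.1,0.17],"turn":[0,0,0],"jaw":0.2},{"xyz":[0.52,-0.06,0.17],"turn":[0,0,0],"jaw":0.2},{"xyz":[0.53,0,0.17],"turn":[0,0,0],"jaw":0.2},{"xyz":[0.53,0,0.17],"turn":[0,0,0],"jaw":0.2},{"xyz":[0.53,0,0.17],"turn":[0,0,0],"jaw":0.2}]'
python3 -m creep '[{"xyz":[0,0,0],"turn":[0,-0.0474,0],"jaw":0.2},{"xyz":[0,0,0],"turn":[0,-0.0474,0],"jaw":0.2},{"xyz":[0,0,0],"turn":[0,-0.0474,0],"jaw":0.2},{"xyz":[0,0,0],"turn":[0,-0.0474,0],"jaw":0.2},{"xyz":[0,0,0],"turn":[0,-0.0474,0],"jaw":0.2},{"xyz":[0,0,0],"turn":[0,-0.0474,0],"jaw":0.2},{"xyz":[0,0,0],"turn":[0,-0.0474,0],"jaw":0.2},{"xyz":[0,0,0],"turn":[0,-0.0474,0],"jaw":0.2},{"xyz":[0,0,0],"turn":[0,-0.0474,0],"jaw":0.2},{"xyz":[0,0,0],"turn":[0,-0.0474,0],"jaw":0.2}]'
python3 -m creep '[{"xyz":[0,0,0],"turn":[0,0,0],"jaw":0.2},{"xyz":[0,0,0],"turn":[0,0,0],"jaw":0.2}]'
python3 fob.py w16.png
```

```text
t: 27.95
position: [0.639, -0.2516, 0.1683]
eef_rot: [-0.429, 0.563, -0.562, 0.428]
wrist_force: [0.3, 0.6, -0.1]
finger_gap: 0.0513
t: 28.95
position: [0.6389, -0.2499, 0.1682]
eef_rot: [-0.697, 0.122, -0.12, 0.697]
wrist_force: [-0.7, -0.1, -0.8]
finger_gap: 0.0512
t: 29.15
position: [0.6392, -0.2504, 0.1691]
eef_rot: [-0.696, 0.125, -0.124, 0.696]
wrist_force: [0.2, 0.1, 1.3]
finger_gap: 0.0509
tcp [ 0.6392 -0.2504  0.1691]
[ 293   50   39   73 2325] (array([ 0.6643, -0.1762]), array([56.9706, 30.6585]), 69.11444854736328) 0.017759354624469703
```

View pics/w16.png

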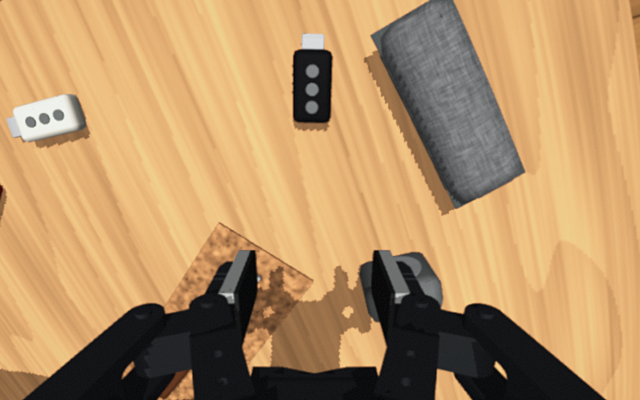

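```bash
python3 - <<'E'
from box import *
plan([.6640,-.1762,.006],down(np.deg2rad(69.1-90)))
o,im,d=snap('wrist');P=cloud('wrist',o,d)
r=P.reshape(-1,3)-np.array([.664,-.1762,0]); a=np.deg2rad(-20.9); u=r[:,0]*np.cos(a)+r[:,1]*np.sin(a); v=-r[:,0]*np.sin(a)+r[:,1]*np.cos(a)
k=(abs(v)<.02)&(u>.02)&(r[:,2]>.012)&(r[:,2]<.06); print('case nearest',u[k].min())
k=(abs(v)<.045)&(u>.02)&(r[:,2]>.012)&(r[:,2]<.06); print('case nearest',u[k].min())
E
```

```text
turn total [ 0.0002  0.0037 -0.0005] rows 1 per row [ 0.0002  0.0037 -0.0005]
shift before turn [-0.031   2.1768  1.0448] | after turn [-0.0467  2.1774  1.0428] len 2.414699291076899 rows 3.6586352895104532
case nearest 0.05591191081498127
case nearest 0.04400035698112839
```

```bash
python3 -m creep '[{"xyz":[-0.045,0,0.5],"turn":[0,0.0037,0],"jaw":0},{"xyz":[0,0.2,0.54],"turn":[0,0,0],"jaw":0},{"xyz":[0,0.5,0],"turn":[0,0,0],"jaw":0},{"xyz":[0,0.5,0],"turn":[0,0,0],"jaw":0},{"xyz":[0,0.5,0],"turn":[0,0,0],"jaw":0},{"xyz":[0,0.3,0],"turn":[0,0,0],"jaw":0},{"xyz":[0,0.16,0],"turn":[0,0,0],"jaw":0},{"xyz":[0,0,0],"turn":[0,0,0],"jaw":0},{"xyz":[0,0,0],"turn":[0,0,0],"jaw":0}]'
python3 - <<'E'
from box import *
plan([.6640,-.1762,.006],down(np.deg2rad(69.1-90)))
E
```

```text
t: 30.15
position: [0.6646, -0.1771, 0.0092]
eef_rot: [0.696, -0.127, 0.128, -0.695]
wrist_force: [0.7, -0.2, 0.3]
finger_gap: 0.0426
turn total [0.0004 0.0008 0.0005] rows 1 per row [0.0004 0.0008 0.0005]
shift before turn [-0.0116  0.0432  0.0087] | after turn [-0.0116  0.0432  0.0086] len 0.04557881195206414 rows 0.06905880598797597
```

```bash
python3 -m creep '[{"xyz":[-0.01,0.03,0.01],"turn":[0,0,0],"jaw":0},{"xyz":[0,0,0],"turn":[0,0,0],"jaw":-1},{"xyz":[0,0,0],"turn":[0,0,0],"jaw":-1},{"xyz":[0,0,0],"turn":[0,0,0],"jaw":-1},{"xyz":[0,0,0],"turn":[0,0,0],"jaw":-1},{"xyz":[0,-0.4,0],"turn":[0,0,0],"jaw":-1},{"xyz":[0,-0.6,0],"turn":[0,0,0],"jaw":-1},{"xyz":[0,-0.6,0],"turn":[0,0,0],"jaw":-1},{"xyz":[0,0,0],"turn":[0,0,0],"jaw":-1}]' 50
python3 - <<'E'
from box import *
plan(B(-.013,.042,.13),down(A-np.pi)); print(get_obs()['q'])
snap('wrist','w17.png')
o,im,d=snap('top','t17.png')
E
```

```text
t: 31.05
position: [0.6676, -0.1778, 0.1333]
eef_rot: [0.697, -0.123, 0.132, -0.695]
wrist_force: [1.0, -0.9, -0.2]
finger_gap: 0.0303
turn total [-0.0029  0.4704  0.0034] rows 10 per row [-0.0003  0.047   0.0003]
shift before turn [-2.6418  0.0097  2.3991] | after turn [-2.6342  0.0442 -2.407 ] len 3.5685951636963935 rows 5.406962369236959
[-0.0274  0.8316  0.4559  1.5009 -0.4279  0.8961  0.203 ]
```

View pics/w17.png

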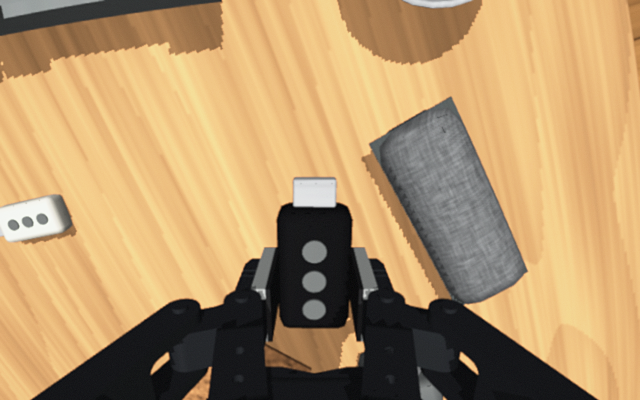

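View pics/t17.png

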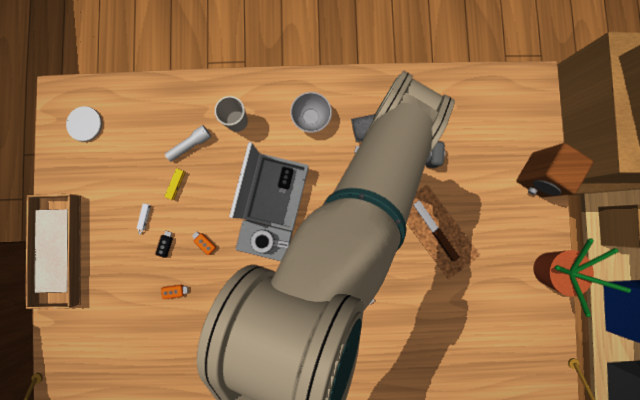

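```bash
python3 -m creep '[{"xyz":[0,0,0],"turn":[0,0.047,0],"jaw":-1},{"xyz":[0,0,0],"turn":[0,0.047,0],"jaw":-1},{"xyz":[0,0,0],"turn":[0,0.047,0],"jaw":-1},{"xyz":[0,0,0],"turn":[0,0.047,0],"jaw":-1},{"xyz":[0,0,0],"turn":[0,0.047,0],"jaw":-1},{"xyz":[0,0,0],"turn":[0,0.047,0],"jaw":-1},{"xyz":[0,0,0],"turn":[0,0.047,0],"jaw":-1},{"xyz":[0,0,0],"turn":[0,0.047,0],"jaw":-1},{"xyz":[0,0,0],"turn":[0,0.047,0],"jaw":-1},{"xyz":[0,0,0],"turn":[0,0.047,0],"jaw":-1}]'
python3 -m creep '[{"xyz":[-0.44,0,-0.41],"turn":[0,0,0],"jaw":-1},{"xyz":[-0.44,0,-0.41],"turn":[0,0,0],"jaw":-1},{"xyz":[-0.44,0,-0.41],"turn":[0,0,0],"jaw":-1},{"xyz":[-0.44,0,-0.41],"turn":[0,0,0],"jaw":-1},{"xyz":[-0.44,0,-0.41],"turn":[0,0,0],"jaw":-1},{"xyz":[-0.43,0,-0.41],"turn":[0,0,0],"jaw":-1},{"xyz":[0,0,0],"turn":[0,0,0],"jaw":-1},{"xyz":[0,0,0],"turn":[0,0,0],"jaw":-1}]'
python3 - <<'E'
from box import *
plan(B(-.013,.045,.022),down(A-np.pi)); print(get_obs()['q'])
snap('wrist','w18.png')
E
```

```text
t: 32.15
position: [0.6621, -0.175, 0.1236]
eef_rot: [-0.428, 0.565, -0.563, 0.426]
wrist_force: [0.0, -0.2, -0.4]
finger_gap: 0.0307
t: 32.95
position: [0.5362, 0.0648, 0.1245]
eef_rot: [-0.431, 0.562, -0.561, 0.428]
wrist_force: [-0.2, -0.6, -1.1]
finger_gap: 0.0308
turn total [0.0009 0.0013 0.0007] rows 1 per row [0.0009 0.0013 0.0007]
shift before turn [0.0155 1.3661 0.1053] | after turn [0.0182 1.3664 0.1018] len 1.370271235655927 rows 2.0761685388726168
[-0.6935  0.7966  0.8635  1.9375 -0.8368  0.8187 -1.1933]
```

View pics/w18.png

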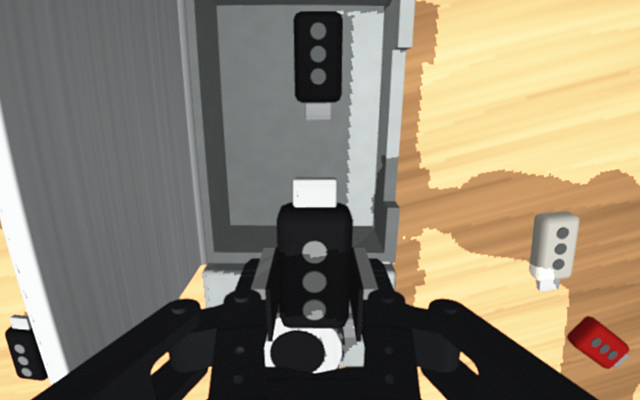

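```bash
python3 -m creep '[{"xyz":[0.02,0.3,0.1],"turn":[0,0,0],"jaw":-1},{"xyz":[0,0.4,0],"turn":[0,0,0],"jaw":-1},{"xyz":[0,0.4,0],"turn":[0,0,0],"jaw":-1},{"xyz":[0,0.26,0],"turn":[0,0,0],"jaw":-1},{"xyz":[0,0,0],"turn":[0,0,0],"jaw":-1},{"xyz":[0,0,0],"turn":[0,0,0],"jaw":-1}]'

```

```text
t: 33.6
position: [0.5448, 0.0579, 0.0239]
eef_rot: [0.429, -0.562, 0.563, -0.428]
wrist_force: [0.2, -0.3, 0.1]
finger_gap: 0.0306
```

```bash
python3 -m creep '[{"xyz":[0,0,0],"turn":[0,0,0],"jaw":-0.08},{"xyz":[0,0,0],"turn":[0,0,0],"jaw":-0.08},{"xyz":[0,0,0],"turn":[0,0,0],"jaw":-0.08},{"xyz":[0,-0.4,0],"turn":[0,0,0],"jaw":-0.08},{"xyz":[0,-0.6,0],"turn":[0,0,0],"jaw":-0.08},{"xyz":[0,-0.6,0],"turn":[0,0,0],"jaw":-0.08},{"xyz":[0,-0.6,0],"turn":[0,0,0],"jaw":-0.08},{"xyz":[0,-0.6,0],"turn":[0,0,0],"jaw":-0.08},{"xyz":[0,-0.3,0],"turn":[0,0,0],"jaw":-0.08},{"xyz":[0,0,0],"turn":[0,0,0],"jaw":-0.08}]'
python3 - <<'E'
from box import *
snap('wrist','w19.png')
o,im,d=snap('top','t19.png');P=cloud('top',o,d)
g=im.max(2); m=(g<70)&(P[...,2]>.008)&(P[...,2]<.03)&(P[...,0]>.2)&(P[...,0]<.8)&(abs(P[...,1])<.6)
n,l,s,_=cv2.connectedComponentsWithStats(m.astype(np.uint8))
for k in range(1,n):
  if s[k,4]>80: q=P[l==k]; print(s[k],rect(q))
print(get_obs()['position'],get_obs()['q'])
E
```

```text
t: 34.6
position: [0.5465, 0.0597, 0.2603]
eef_rot: [0.427, -0.561, 0.564, -0.431]
wrist_force: [-0.3, -0.2, -0.5]
finger_gap: 0.0396
[280 164  24  25 210] (array([0.6344, 0.0176]), array([66.2876, 62.2309]), 1.6673946380615234)
[433 229  21  32 104] (array([ 0.4354, -0.3795]), array([90.56 , 15.766]), 22.048114776611328)
[0.5443 0.0605 0.2566] [-0.7787  0.65    1.0276  1.7914 -0.6318  1.0707 -1.3573]
```

View pics/w19.png

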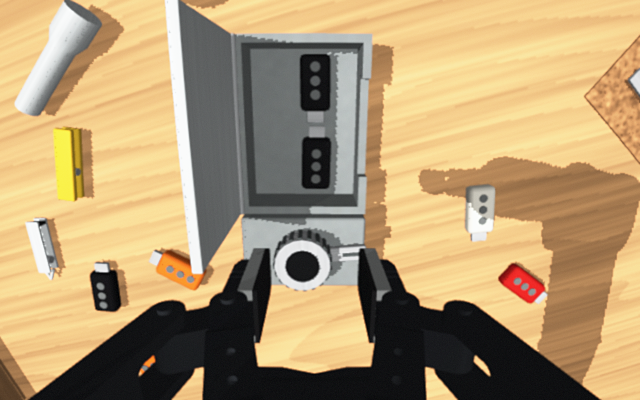

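View pics/t19.png

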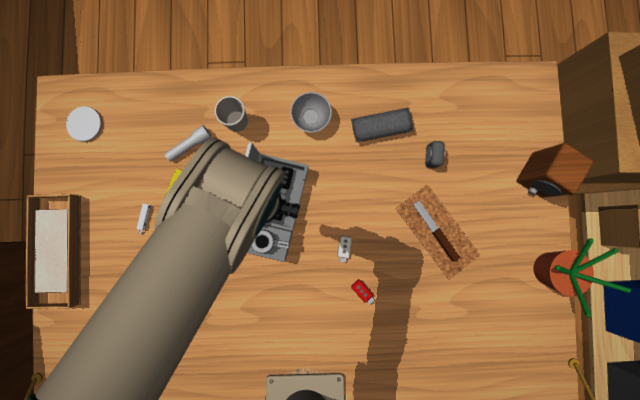

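```bash
python3 - <<'E'
from box import *
plan([.37,.40,.25],down(np.deg2rad(-109)))
E
```

```text
turn total [-0.      0.0206 -0.0001] rows 1 per row [-0.      0.0206 -0.0001]
shift before turn [-3.7528  0.0882 -3.4352] | after turn [-3.5231  0.0878 -3.6704] len 5.088396557384708 rows 7.7096917536131935
```

```bash
python3 -m creep '[{"xyz":[-0.43,0,-0.39],"turn":[0,0,0],"jaw":0.1},{"xyz":[-0.43,0,-0.39],"turn":[0,0,0],"jaw":0.1},{"xyz":[-0.42,0,-0.39],"turn":[0,0,0],"jaw":0.1},{"xyz":[-0.42,0,-0.38],"turn":[0,0,0],"jaw":0.1},{"xyz":[-0.42,0,-0.38],"turn":[0,0,0],"jaw":0.1},{"xyz":[-0.42,0,-0.38],"turn":[0,0,0],"jaw":0.1},{"xyz":[-0.42,0.04,-0.38],"turn":[0,0,0],"jaw":0.1},{"xyz":[-0.42,0.04,-0.38],"turn":[0,0,0],"jaw":0.1},{"xyz":[-0.4,0,-0.37],"turn":[0,0.02,0],"jaw":0.1},{"xyz":[0,0,0],"turn":[0,0,0],"jaw":0.1}]'
python3 fob.py w20.png; python3 -c "
from h import *
print(get_obs()['q'],get_obs()['eef_rot'])"
```

```text
t: 35.7
position: [0.3657, 0.4073, 0.247]
eef_rot: [-0.416, 0.574, -0.573, 0.412]
wrist_force: [0.2, 0.1, 0.0]
finger_gap: 0.0474
tcp [0.3657 0.4073 0.247 ]
[  51   14  121  249 1074] (array([0.4196, 0.5661]), array([277.6021, 240.6553]), 54.833072662353516) 0.013956592111828564
[ 304   41   31   58 1509] (array([0.4538, 0.3714]), array([30.8224, 55.2931]), 71.60313415527344) 0.017745212212005756
[-1.5371  0.7154  1.1303  1.8025 -0.7208  1.1124 -2.0453] [ 0.4144 -0.5736  0.5746 -0.4112]
```

View pics/w20.png

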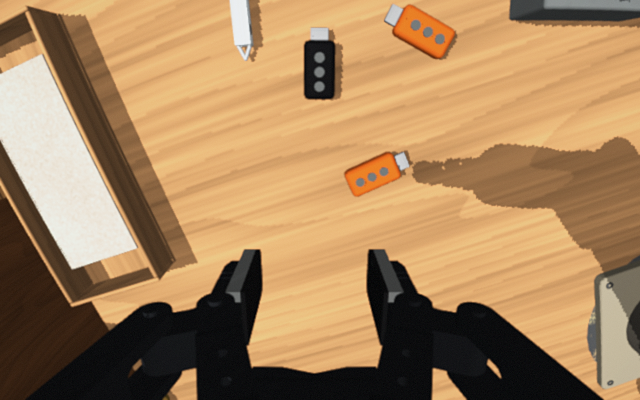

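```bash
python3 - <<'E'
from box import *
plan([.4538,.3714,.006],down(np.deg2rad(-108.4)))
E
```

```text
turn total [ 0.0005 -0.0009  0.0014] rows 1 per row [ 0.0005 -0.0009  0.0014]
shift before turn [0.0317 3.2207 1.2311] | after turn [0.0496 3.2225 1.2259] len 3.448149502045164 rows 5.224468942492672
```

```bash
python3 -m creep '[{"xyz":[0.02,0.3,0.4],"turn":[0,0,0],"jaw":0.1},{"xyz":[0.02,0.3,0.4],"turn":[0,0,0],"jaw":0.1},{"xyz":[0,0.3,0.43],"turn":[0,0,0],"jaw":0.1},{"xyz":[0,0.6,0],"turn":[0,0,0],"jaw":0.1},{"xyz":[0,0.6,0],"turn":[0,0,0],"jaw":0.1},{"xyz":[0,0.6,0],"turn":[0,0,0],"jaw":0.1},{"xyz":[0,0.3,0],"turn":[0,0,0],"jaw":0.1},{"xyz":[0,0.17,0],"turn":[0,0,0],"jaw":0.1},{"xyz":[0,0,0],"turn":[0,0,0],"jaw":0.1},{"xyz":[0,0,0],"turn":[0,0,0],"jaw":0.1}]'
python3 - <<'E'
from box import *
plan([.4538,.3714,.006],down(np.deg2rad(-108.4)))
E
```

```text
t: 36.75
position: [0.4572, 0.3673, 0.0123]
eef_rot: [0.411, -0.575, 0.576, -0.41]
wrist_force: [0.4, 0.3, 0.5]
finger_gap: 0.0469
turn total [-0.0001 -0.0034  0.0007] rows 1 per row [-0.0001 -0.0034  0.0007]
shift before turn [-0.037   0.0843 -0.061 ] | after turn [-0.0374  0.0844 -0.0606] len 0.11047744485181085 rows 0.16739006795728917
```

```bash
python3 -m creep '[{"xyz":[-0.037,0.05,-0.06],"turn":[0,-0.0034,0],"jaw":0.1},{"xyz":[0,0.02,0],"turn":[0,0,0],"jaw":0.1},{"xyz":[0,0,0],"turn":[0,0,0],"jaw":-1},{"xyz":[0,0,0],"turn":[0,0,0],"jaw":-1},{"xyz":[0,0,0],"turn":[0,0,0],"jaw":-1},{"xyz":[0,0,0],"turn":[0,0,0],"jaw":-1},{"xyz":[0,-0.4,0],"turn":[0,0,0],"jaw":-1},{"xyz":[0,-0.6,0],"turn":[0,0,0],"jaw":-1},{"xyz":[0,-0.6,0],"turn":[0,0,0],"jaw":-1},{"xyz":[0,-0.6,0],"turn":[0,0,0],"jaw":-1}]' 50
python3 -m creep '[{"xyz":[0,-0.6,0],"turn":[0,0,0],"jaw":-1},{"xyz":[0,-0.6,0],"turn":[0,0,0],"jaw":-1},{"xyz":[0,-0.3,0],"turn":[0,0,0],"jaw":-1},{"xyz":[0,0,0],"turn":[0,0,0],"jaw":-1}]'
python3 - <<'E'
from box import *
plan(B(0,0,.27),down(A-np.pi)); print(get_obs()['q'])
snap('wrist','w21.png')
E
```

```text
t: 37.75
position: [0.4532, 0.3724, 0.1734]
eef_rot: [0.415, -0.573, 0.574, -0.413]
wrist_force: [-0.6, 1.2, -0.9]
finger_gap: 0.0304
t: 38.15
position: [0.4554, 0.3733, 0.288]
eef_rot: [0.412, -0.573, 0.573, -0.416]
wrist_force: [0.7, -0.2, -1.6]
finger_gap: 0.0305
turn total [-0.0012 -0.0162 -0.0013] rows 1 per row [-0.0012 -0.0162 -0.0013]
shift before turn [3.3781 0.2377 3.0069] | after turn [3.5257 0.2405 2.8321] len 4.528704458230222 rows 6.861673421560942
[-1.3391  0.6979  1.0842  1.6438 -0.6556  1.2021 -1.9965]
```

View pics/w21.png

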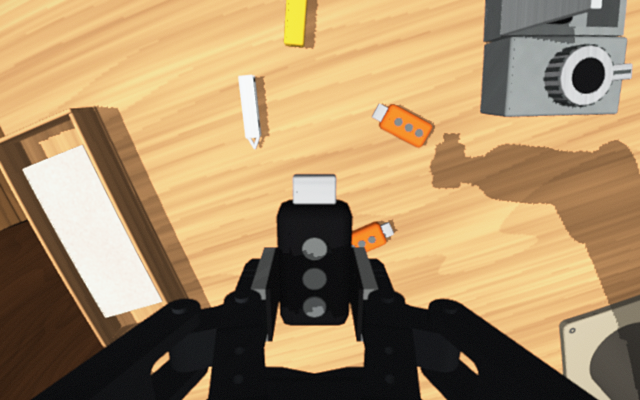

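```bash
python3 -m creep '[{"xyz":[0,0,0],"turn":[0,-0.0162,0],"jaw":-1},{"xyz":[0.44,0,0.354],"turn":[0,0,0],"jaw":-1},{"xyz":[0.44,0,0.354],"turn":[0,0,0],"jaw":-1},{"xyz":[0.44,0,0.354],"turn":[0,0,0],"jaw":-1},{"xyz":[0.44,0,0.354],"turn":[0,0,0],"jaw":-1},{"xyz":[0.44,0,0.354],"turn":[0,0,0],"jaw":-1},{"xyz":[0.44,0,0.354],"turn":[0,0,0],"jaw":-1},{"xyz":[0.44,0,0.354],"turn":[0,0,0],"jaw":-1},{"xyz":[0.44,0,0.354],"turn":[0,0,0],"jaw":-1},{"xyz":[0.12,0,0],"turn":[0,0,0],"jaw":-1}]'
python3 -m creep '[{"xyz":[0.05,0,0],"turn":[0,0,0],"jaw":-1},{"xyz":[0,0,0],"turn":[0,0,0],"jaw":-1}]'
python3 - <<'E'
from box import *
plan(B(-.012,0.004,.12),down(A-np.pi)); print(get_obs()['q'])
snap('wrist','w22.png')
E
```

```text
t: 39.2
position: [0.5864, 0.0469, 0.2836]
eef_rot: [0.428, -0.563, 0.565, -0.425]
wrist_force: [-0.7, 0.2, -0.1]
finger_gap: 0.0305
t: 39.4
position: [0.5838, 0.0506, 0.2836]
eef_rot: [-0.429, 0.563, -0.562, 0.428]
wrist_force: [0.7, 0.2, -1.2]
finger_gap: 0.0306
turn total [ 0.0009 -0.      0.0003] rows 1 per row [ 0.0009 -0.      0.0003]
shift before turn [-0.0107  2.1811 -0.0081] | after turn [-0.0088  2.1811 -0.0142] len 2.181131558970414 rows 3.304744786318809
[-0.7039  0.664   0.9947  1.649  -0.5964  1.166  -1.3995]
```

View pics/w22.png

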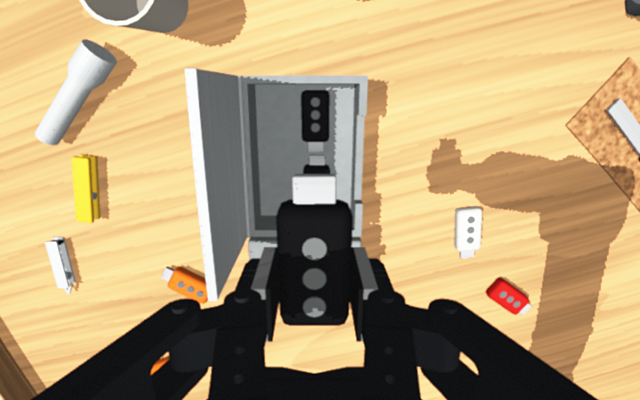

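```bash
python3 -m creep '[{"xyz":[0,0.5,0],"turn":[0,0,0],"jaw":-1},{"xyz":[0,0.5,0],"turn":[0,0,0],"jaw":-1},{"xyz":[0,0.5,0],"turn":[0,0,0],"jaw":-1},{"xyz":[0,0.5,0],"turn":[0,0,0],"jaw":-1},{"xyz":[0,0.4,0],"turn":[0,0,0],"jaw":-1},{"xyz":[0,0.4,0],"turn":[0,0,0],"jaw":-1},{"xyz":[0,0.3,0],"turn":[0,0,0],"jaw":-1},{"xyz":[0,0.2,0],"turn":[0,0,0],"jaw":-1},{"xyz":[0,0,0],"turn":[0,0,0],"jaw":-1},{"xyz":[0,0,0],"turn":[0,0,0],"jaw":-1}]'
```

```text
t: 40.45
position: [0.5851, 0.0502, 0.0378]
eef_rot: [0.429, -0.562, 0.563, -0.429]
wrist_force: [0.1, 0.4, -0.4]
finger_gap: 0.0305
```

```bash
python3 -m creep '[{"xyz":[0,0.05,0],"turn":[0,0,0],"jaw":-1},{"xyz":[0,0,0],"turn":[0,0,0],"jaw":-1}]'
python3 -m creep '[{"xyz":[0,0,0],"turn":[0,0,0],"jaw":-0.08},{"xyz":[0,0,0],"turn":[0,0,0],"jaw":-0.08},{"xyz":[0,0,0],"turn":[0,0,0],"jaw":-0.08},{"xyz":[0,-0.3,0],"turn":[0,0,0],"jaw":-0.08},{"xyz":[0,-0.6,0],"turn":[0,0,0],"jaw":-0.08},{"xyz":[0,-0.6,0],"turn":[0,0,0],"jaw":-0.08},{"xyz":[0,-0.6,0],"turn":[0,0,0],"jaw":-0.08},{"xyz":[0,-0.6,-0.4],"turn":[0,0,0],"jaw":-0.08},{"xyz":[0,-0.6,-0.4],"turn":[0,0,0],"jaw":-0.08},{"xyz":[0,0,0],"turn":[0,0,0],"jaw":-0.08}]'
python3 - <<'E'
from box import *
o,im,d=snap('wrist','w23.png');P=cloud('wrist',o,d)
r=P.reshape(-1,3)-BO; k=(abs(r@BX)<.05)&(abs(r@BY)<.07)&(d.ravel()>0)
print('max height inside',np.percentile(r[k][:,2],[50,95,99]))
o,im,d=snap('scene','s23.png')
E
```

```text
t: 40.65
position: [0.5853, 0.0498, 0.0343]
eef_rot: [0.428, -0.562, 0.563, -0.429]
wrist_force: [0.2, 0.2, -1.1]
finger_gap: 0.0302
t: 41.65
position: [0.5312, 0.0647, 0.2791]
eef_rot: [0.426, -0.562, 0.563, -0.431]
wrist_force: [0.9, -0.3, 1.1]
finger_gap: 0.0392
max height inside [0.3356 0.3649 0.3678]
```

View pics/w23.png

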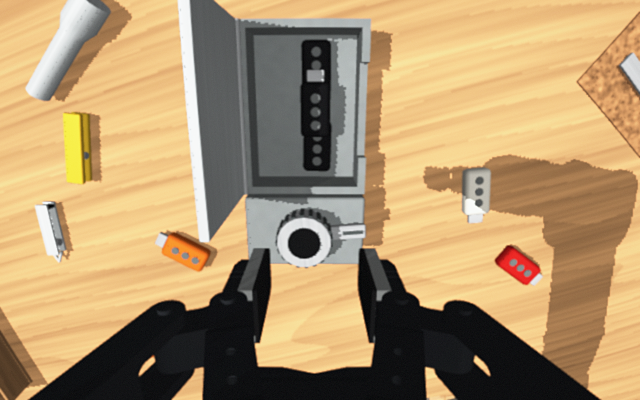

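View pics/s23.png

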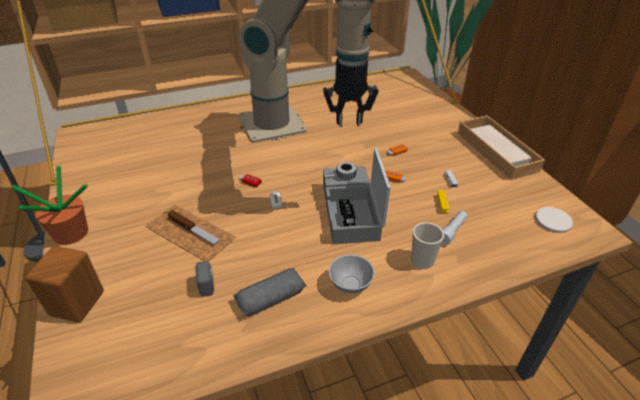

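```bash
python3 -m creep '[{"xyz":[0,0,0],"turn":[0,-0.0455,0],"jaw":-1},{"xyz":[0,0,0],"turn":[0,-0.0455,0],"jaw":-1},{"xyz":[0,0,0],"turn":[0,-0.0455,0],"jaw":-1},{"xyz":[0,0,0],"turn":[0,-0.0455,0],"jaw":-1},{"xyz":[0,0,0],"turn":[0,-0.0455,0],"jaw":-1},{"xyz":[0,0,0],"turn":[0,-0.0455,0],"jaw":-1},{"xyz":[0,0,0],"turn":[0,-0.0455,0],"jaw":-1},{"xyz":[0,0,0],"turn":[0,-0.0455,0],"jaw":-1},{"xyz":[0,0,0],"turn":[0,-0.0455,0],"jaw":-1},{"xyz":[0,0,0],"turn":[0,-0.0455,0],"jaw":-1}]' 50
python3 - <<'E'
from box import *
plan(B(.125,0,.27),down(A-np.pi/2)); print(get_obs()['q'])
E
```

```text
t: 42.75
position: [0.5311, 0.0643, 0.2727]
eef_rot: [0.693, -0.143, 0.141, -0.692]
wrist_force: [0.2, 0.3, 0.1]
finger_gap: -0.0003
turn total [ 0.0007 -0.0433 -0.0007] rows 1 per row [ 0.0007 -0.0433 -0.0007]
shift before turn [0.507  0.0304 1.9327] | after turn [0.7645 0.0362 1.8459] len 1.9983256549624215 rows 3.027766143882457
[-0.5821  0.4749  0.6098  1.7944 -0.3201  0.9755 -0.2466]
```

```bash
python3 -m creep '[{"xyz":[0.19,0,0.46],"turn":[0,-0.0433,0],"jaw":-1},{"xyz":[0.19,0,0.46],"turn":[0,0,0],"jaw":-1},{"xyz":[0.19,0,0.46],"turn":[0,0,0],"jaw":-1},{"xyz":[0.19,0,0.46],"turn":[0,0,0],"jaw":-1},{"xyz":[0,0.4,0],"turn":[0,0,0],"jaw":-1},{"xyz":[0,0.6,0],"turn":[0,0,0],"jaw":-1},{"xyz":[0,0.56,0],"turn":[0,0,0],"jaw":-1},{"xyz":[0,0,0],"turn":[0,0,0],"jaw":-1},{"xyz":[0,0,0],"turn":[0,0,0],"jaw":-1}]'
python3 - <<'E'
from box import *
o=get_obs();p=o['position']-BO;print(p@BX,p@BY,p[2]); plan(B(.085,0,.15),down(A-np.pi/2))
prev=None
for th in range(90,-1,-9):
    t=np.deg2rad(th); r=.095+.012*(90-th)/90
    c=np.array([.064-r*np.cos(t)+.008*np.sin(t)+.011,.055+r*np.sin(t)+.008*np.cos(t)])
    print(th,c, None if prev is None else np.round([-(c-prev)[1]/.075,(c-prev)[0]/.075],3)); prev=c
snap('scene','s24.png')
E
```

```text
t: 43.65
position: [0.6272, 0.1778, 0.1562]
eef_rot: [0.701, -0.098, 0.096, -0.7]
wrist_force: [0.1, -0.2, 0.9]
finger_gap: 0.0001
0.12154114717292802 -0.005098401883718006 0.1561694787912786
turn total [ 0.0008 -0.002  -0.0006] rows 1 per row [ 0.0008 -0.002  -0.0006]
shift before turn [-0.0648  0.0836 -0.4874] | after turn [-0.068   0.0823 -0.4872] len 0.49876498264992636 rows 0.755704519166555
90 [0.083 0.15 ] None
81 [0.0679 0.1513] [-0.017 -0.202]
72 [0.0525 0.1501] [ 0.015 -0.205]
63 [0.0374 0.1465] [ 0.048 -0.202]
54 [0.0228 0.1404] [ 0.081 -0.194]
45 [0.0092 0.1321] [ 0.112 -0.181]
36 [-0.003   0.1215] [ 0.14  -0.163]
27 [-0.0135  0.1091] [ 0.166 -0.14 ]
18 [-0.022   0.0949] [ 0.189 -0.113]
9 [-0.0282  0.0795] [ 0.206 -0.083]
0 [-0.032  0.063] [ 0.219 -0.05 ]
```

View pics/s24.png

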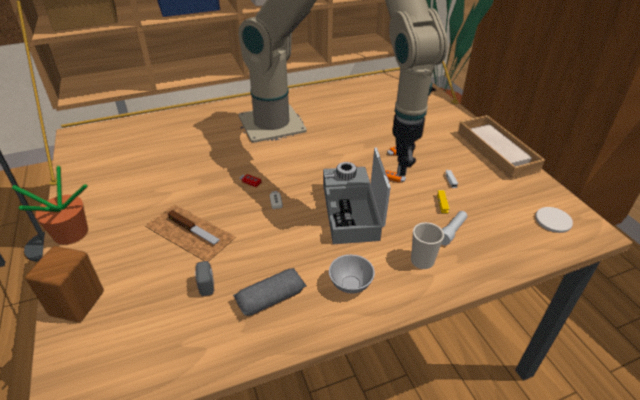

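```bash
python3 -m creep '[{"xyz":[-0.07,0.08,-0.3],"turn":[0,0,0],"jaw":-1},{"xyz":[0,0,-0.21],"turn":[0,0,0],"jaw":-1},{"xyz":[0,-0.017,-0.202],"turn":[0,0,0],"jaw":-1},{"xyz":[0,0.015,-0.205],"turn":[0,0,0],"jaw":-1},{"xyz":[0,0.048,-0.202],"turn":[0,0,0],"jaw":-1},{"xyz":[0,0.081,-0.194],"turn":[0,0,0],"jaw":-1},{"xyz":[0,0.112,-0.181],"turn":[0,0,0],"jaw":-1},{"xyz":[0,0,0],"turn":[0,0,0],"jaw":-1},{"xyz":[0,0,0],"turn":[0,0,0],"jaw":-1}]'
python3 - <<'E'
from box import *
o=get_obs();p=o['position']-BO;print(p@BX,p@BY,p[2],o['wrist_force'])
o,im,d=snap('scene')
cv2.imwrite('pics/s25b.png',cv2.resize(cv2.cvtColor(im[110:260,260:440],cv2.COLOR_RGB2BGR),None,fx=4,fy=4,interpolation=cv2.INTER_CUBIC))
E
```

```text
t: 44.6
position: [0.5915, 0.0716, 0.1328]
eef_rot: [0.701, -0.097, 0.096, -0.7]
wrist_force: [0.3, 0.9, 0.4]
finger_gap: 0.0001
0.00966484474212921 0.0010604392582294314 0.13280145662270967 [0.2971 0.9343 0.3822]
```

View pics/s25b.png

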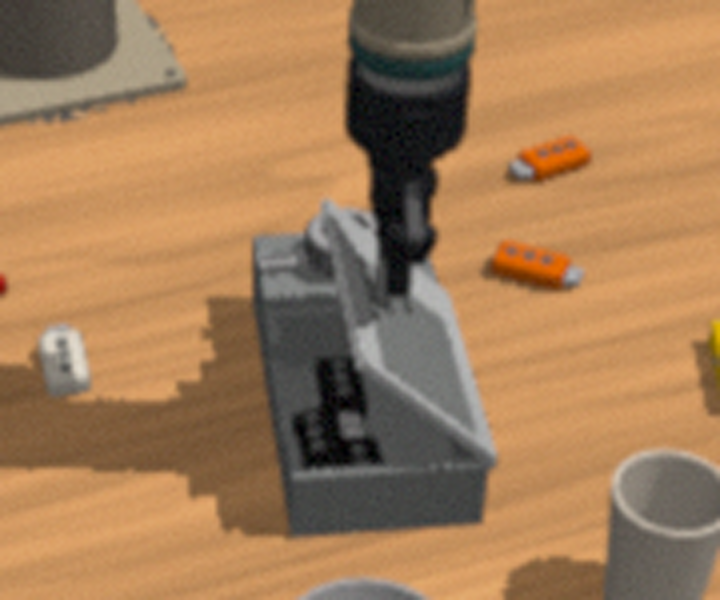

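```bash
python3 - <<'E'
from box import *
o,im,d=snap('scene');P=cloud('scene',o,d)
r=P.reshape(-1,3)-BO;k=((r@BX)<.05)&((r@BX)>-.055)&(abs(r@BY)<.077)&(d.ravel()>0)&(im.reshape(-1,3).max(1)<60)
print(k.sum(),np.percentile(r[k][:,2],[5,25,50,75,95]))
cv2.imwrite('pics/s26b.png',cv2.resize(cv2.cvtColor(im[190:240,320:385],cv2.COLOR_RGB2BGR),None,fx=10,fy=10,interpolation=cv2.INTER_CUBIC))
E
```

```text
1530 [0.0237 0.1465 0.2713 0.3066 0.4877]
```

View pics/s26b.png

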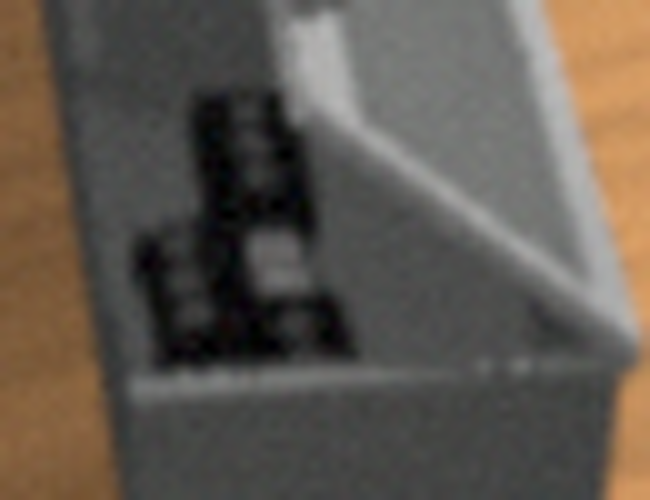

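```bash
python3 - <<'E'
import cv2,numpy as np
a=cv2.imread('pics/s23.png')[190:240,315:385];b=cv2.imread('pics/s24.png')[190:240,315:385]
f=lambda i:cv2.resize(i,None,fx=8,fy=8,interpolation=cv2.INTER_CUBIC)
cv2.imwrite('pics/cmp.png',cv2.resize(np.hstack([f(a),f(b)]),(800,286)))
E
```

```text
(no output)
```

View pics/cmp.png

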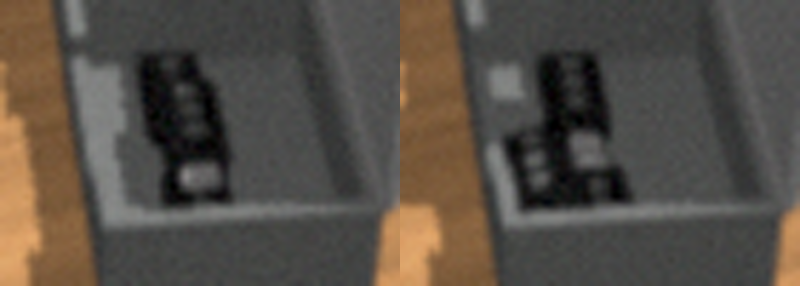

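Between the two pictures, the top fob was knocked off the stack onto the box floor at the front (the announced disturbance). All three are still inside, so I'll carry on shutting the lid.

```bash
python3 -m creep '[{"xyz":[0,0.14,-0.163],"turn":[0,0,0],"jaw":-1},{"xyz":[0,0.166,-0.14],"turn":[0,0,0],"jaw":-1},{"xyz":[0,0.189,-0.113],"turn":[0,0,0],"jaw":-1},{"xyz":[0,0.15,-0.06],"turn":[0,0,0],"jaw":-1},{"xyz":[0,0,0],"turn":[0,0,0],"jaw":-1},{"xyz":[0,0,0],"turn":[0,0,0],"jaw":-1}]'
python3 - <<'E'
from box import *
o=get_obs();p=o['position']-BO;print(p@BX,p@BY,p[2],o['wrist_force'])
E
```

```text
t: 45.3
position: [0.5821, 0.0375, 0.0848]
eef_rot: [0.701, -0.097, 0.096, -0.7]
wrist_force: [0.4, 0.2, -0.9]
finger_gap: -0.0001
-0.025666981872086943 0.0010988258640825545 0.0847876025806454 [ 0.3573  0.2049 -0.8885]
```

```bash
python3 -m creep '[{"xyz":[0,0.1,-0.03],"turn":[0,0,0],"jaw":-1},{"xyz":[0,0.1,-0.03],"turn":[0,0,0],"jaw":-1},{"xyz":[0,0.06,0],"turn":[0,0,0],"jaw":-1},{"xyz":[0,0,0],"turn":[0,0,0],"jaw":-1},{"xyz":[0,0,0],"turn":[0,0,0],"jaw":-1}]'
python3 - <<'E'
from box import *
o=get_obs();p=o['position']-BO;print(p@BX,p@BY,p[2],o['wrist_force'])
o,im,d=snap('scene')
cv2.imwrite('pics/s27b.png',cv2.resize(cv2.cvtColor(im[110:260,260:440],cv2.COLOR_RGB2BGR),None,fx=4,fy=4,interpolation=cv2.INTER_CUBIC))
E
```

```text
t: 45.8
position: [0.5809, 0.0333, 0.0654]
eef_rot: [0.701, -0.097, 0.096, -0.7]
wrist_force: [-0.4, 0.1, -0.2]
finger_gap: -0.0001
-0.030118924718995854 0.0011488726841672287 0.06537183500417423 [-0.4205  0.1118 -0.2191]
```

View pics/s27b.png

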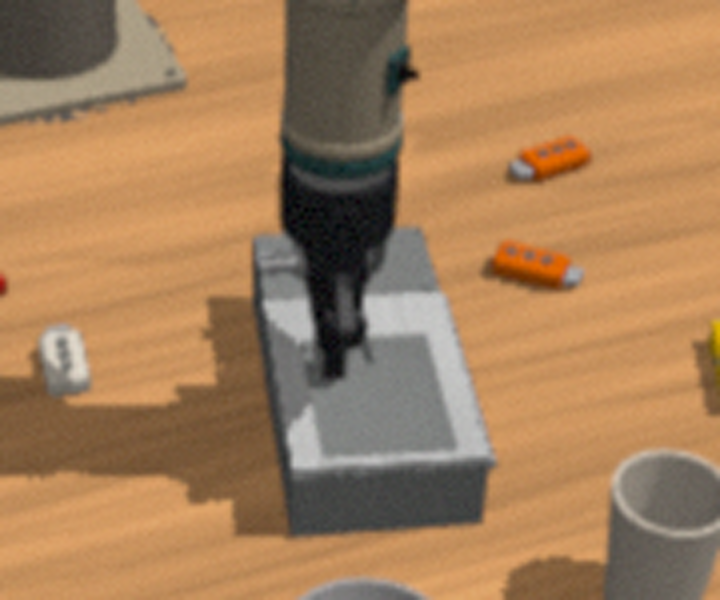

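Nearly shut. I'll press gently in 1.5 mm steps until there is contact force.

```bash
python3 -m creep '[{"xyz":[0,0.02,0],"turn":[0,0,0],"jaw":-1},{"xyz":[0,0,0],"turn":[0,0,0],"jaw":-1},{"xyz":[0,0,0],"turn":[0,0,0],"jaw":-1}]'
python3 -m creep '[{"xyz":[0,0.02,0],"turn":[0,0,0],"jaw":-1},{"xyz":[0,0,0],"turn":[0,0,0],"jaw":-1},{"xyz":[0,0,0],"turn":[0,0,0],"jaw":-1}]'
```

```text
t: 46.15
position: [0.5811, 0.0333, 0.0641]
eef_rot: [0.701, -0.097, 0.097, -0.7]
wrist_force: [0.3, -0.4, -0.8]
finger_gap: 0.0001
t: 46.45
position: [0.5812, 0.0332, 0.0631]
eef_rot: [0.701, -0.097, 0.097, -0.7]
wrist_force: [-1.0, 0.6, 5.0]
finger_gap: 0.0002
```

```bash
python3 -m creep '[{"xyz":[0,0.015,0],"turn":[0,0,0],"jaw":-1},{"xyz":[0,0,0],"turn":[0,0,0],"jaw":-1},{"xyz":[0,0,0],"turn":[0,0,0],"jaw":-1}]'
python3 -m creep '[{"xyz":[0,-0.3,0],"turn":[0,0,0],"jaw":-1},{"xyz":[0,-0.6,0],"turn":[0,0,0],"jaw":-1},{"xyz":[0,-0.6,0],"turn":[0,0,0],"jaw":-1},{"xyz":[0,-0.6,-0.2],"turn":[0,0,0],"jaw":1},{"xyz":[-0.3,-0.3,-0.4],"turn":[0,0,0],"jaw":1},{"xyz":[-0.5,0,-0.4],"turn":[0,0,0],"jaw":1},{"xyz":[-0.5,0,-0.4],"turn":[0,0,0],"jaw":1},{"xyz":[0,0,0],"turn":[0,0,0],"jaw":1},{"xyz":[0,0,0],"turn":[0,0,0],"jaw":1}]'
cat > col.py <<'E'
from box import *
import sys
o,im,d=snap('wrist',sys.argv[1]);P=cloud('wrist',o,d)
print('tcp',o['position'],o['wrist_force'])
near=np.hypot(P[...,0]-.464,P[...,1]-.094)<.1
m=((P[...,2]>.086)&(P[...,2]<.1)&near).astype(np.uint8)
q=P[m>0]; c,wh,a=rect(q); print('collar',len(q),c,wh,np.median(q[:,2]))
(cc,rr)=cv2.minEnclosingCircle((q[:,:2]*1000).astype(np.float32)); print('circle',cc,rr)
m=(P[...,2]>.0665)&(P[...,2]<.079)&near&(np.hypot(P[...,0]-c[0],P[...,1]-c[1])>.032)
n,l,s,_=cv2.connectedComponentsWithStats(m.astype(np.uint8)); 
for k in range(1,n):
  if s[k,4]>60:
    t=P[l==k]; v=t.mean(0)[:2]-c; print('tongue?',s[k,4],rect(t),'angle rel box -x',np.rad2deg((np.arctan2(v[1],v[0])-(A+np.pi)+np.pi)%(2*np.pi)-np.pi))
r=P.reshape(-1,3)-BO; bx=r@BX; by=r@BY
for x in (-.06,-.04,.04,.055):
    k=(abs(bx-x)<.004)&(by>-.07)&(by<-.03)&(d.ravel()>0); print('lid z at',x,np.median(r[k][:,2]) if k.sum() else None,k.sum())
for t in ['collar_axis','tongue_tip','locked_mark']:
    for x in spot_point('wrist',t)[:1]: print(t,np.round(x['uv']),x['confidence'],atd('wrist',o,[x['uv']],d))
E
python3 col.py w28.png
```

```text
t: 46.75
position: [0.5812, 0.0332, 0.0629]
eef_rot: [0.7, -0.096, 0.097, -0.7]
wrist_force: [-3.5, -0.6, 14.3]
finger_gap: 0.0
t: 47.65
position: [0.4584, -0.0415, 0.2419]
eef_rot: [-0.7, 0.097, -0.097, 0.7]
wrist_force: [1.3, 0.2, 0.8]
finger_gap: 0.0846
tcp [ 0.4584 -0.0415  0.2419] [1.329  0.1579 0.7835]
collar 3399 [0.4607 0.0856] [40.1373 59.9695] 0.09262972743490477
circle (463.5149841308594, 94.84789276123047) 30.184371948242188
tongue? 569 (array([0.4536, 0.0422]), array([25.2874, 16.0816]), 78.90680694580078) angle rel box -x 6.504356275733201
lid z at -0.06 0.06313080848443126 389
lid z at -0.04 0.06373783813957667 416
lid z at 0.04 None 0
lid z at 0.055 None 0
collar_axis [273.  16.] 0.96 [[0.4643 0.0931 0.0938]]
tongue_tip [284. 100.] 0.97 [[0.4522 0.031  0.0739]]
locked_mark [354.  16.] 0.69 [[0.528  0.0804 0.0633]]
```

View pics/w28.png

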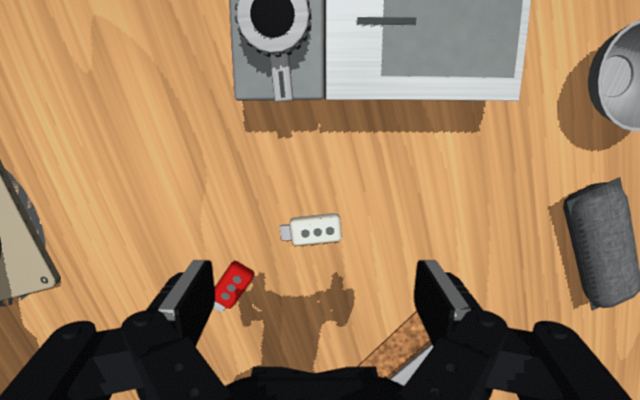

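```bash
python3 -m creep '[{"xyz":[0.3,0,-0.4],"turn":[0,0,0],"jaw":1},{"xyz":[0,0,-0.4],"turn":[0,0,0],"jaw":1},{"xyz":[0,0,0],"turn":[0,0,0],"jaw":1},{"xyz":[0,0,0],"turn":[0,0,0],"jaw":1}]'
python3 col.py w29.png
python3 - <<'E'
from box import *
plan([.4637,.0945,.15],down(A-np.pi/2))
E
```

```text
t: 48.25
position: [0.4647, -0.1053, 0.2412]
eef_rot: [0.701, -0.097, 0.097, -0.7]
wrist_force: [-0.8, 1.4, 0.2]
finger_gap: 0.0854
tcp [ 0.4647 -0.1053  0.2412] [-0.7721  1.3598  0.1641]
collar 0 [0. 0.] [0. 0.] nan
circle (0.0, 0.0) 0.0
tongue? 564 (array([0.4531, 0.0402]), array([21.5476, 16.6552]), 79.61520385742188) angle rel box -x 110.4210827378496
lid z at -0.06 0.0631382287714704 460
lid z at -0.04 None 0
lid z at 0.04 None 0
lid z at 0.055 None 0
tongue_tip [254.  27.] 0.57 [[0.4508 0.03   0.0703]]
turn total [ 0.0002 -0.001  -0.0001] rows 1 per row [ 0.0002 -0.001  -0.0001]
shift before turn [-0.722   1.217   2.5464] | after turn [-0.7144  1.2183  2.5479] len 2.9131420436980964 rows 4.413851581360752
  return _methods._mean(a, axis=axis, dtype=dtype,
  ret = ret.dtype.type(ret / rcount)
```

View pics/w29.png

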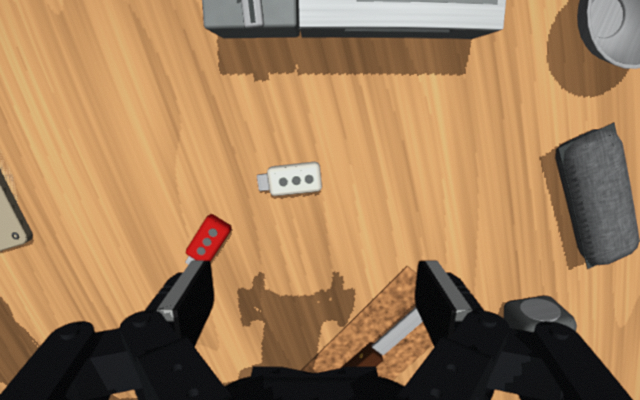

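```bash
python3 -m creep '[{"xyz":[-0.2,0,0.5],"turn":[0,0,0],"jaw":1},{"xyz":[-0.2,-0.3,0.5],"turn":[0,0,0],"jaw":1},{"xyz":[0,-0.3,0.5],"turn":[0,0,0],"jaw":1},{"xyz":[0,-0.2,0],"turn":[0,0,0],"jaw":1},{"xyz":[0,0,0],"turn":[0,0,0],"jaw":1},{"xyz":[0,0,0],"turn":[0,0,0],"jaw":1}]'
python3 col.py w30.png
python3 - <<'E'
from box import *
plan([.4637,.0945,.15],down(A-np.pi/2))
E
```

```text
t: 49.05
position: [0.4655, 0.0114, 0.3012]
eef_rot: [0.701, -0.097, 0.096, -0.7]
wrist_force: [0.2, 0.0, -0.5]
finger_gap: 0.0853
tcp [0.4655 0.0114 0.3012] [ 0.1595  0.0423 -0.4952]
collar 2841 [0.4636 0.0951] [58.006  58.0861] 0.09255876672896335
circle (463.6576843261719, 94.51107788085938) 29.89505958557129
tongue? 492 (array([0.455 , 0.0473]), array([34.7089, 15.9904]), 78.8466567993164) angle rel box -x 5.3266118361281665
lid z at -0.06 0.06309119791585172 279
lid z at -0.04 0.06367496208049833 256
lid z at 0.04 0.06373301866004422 311
lid z at 0.055 0.06320528969696693 315
collar_axis [292.  86.] 0.87 [[0.4659 0.0935 0.0928]]
tongue_tip [295. 148.] 0.82 [[0.4507 0.0323 0.0739]]
locked_mark [354.  87.] 0.72 [[0.5272 0.0762 0.0624]]
turn total [ 0.0006 -0.0022 -0.0005] rows 1 per row [ 0.0006 -0.0022 -0.0005]
shift before turn [-0.3198  2.0077  1.0745] | after turn [-0.3155  2.0091  1.0733] len 2.299509950422369 rows 3.4841059854884375
```

View pics/w30.png

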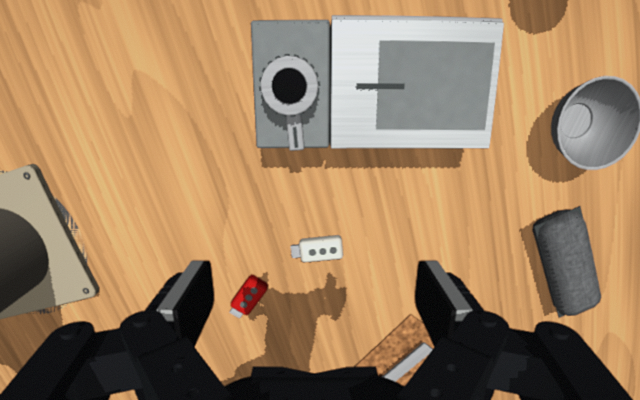

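```bash
python3 -m creep '[{"xyz":[-0.16,0.2,0.54],"turn":[0,-0.002,0],"jaw":1},{"xyz":[-0.158,0.3,0.535],"turn":[0,0,0],"jaw":1},{"xyz":[0,0.5,0],"turn":[0,0,0],"jaw":1},{"xyz":[0,0.5,0],"turn":[0,0,0],"jaw":1},{"xyz":[0,0.5,0],"turn":[0,0,0],"jaw":1},{"xyz":[0,0,0],"turn":[0,0,0],"jaw":1},{"xyz":[0,0,0],"turn":[0,0,0],"jaw":1}]'
python3 - <<'E'
from box import *
plan([.4637,.0948,.069],down(A-np.pi/2))
E
```

```text
t: 49.95
position: [0.4642, 0.0943, 0.1514]
eef_rot: [0.701, -0.096, 0.094, -0.7]
wrist_force: [0.3, -0.7, 0.5]
finger_gap: 0.0854
turn total [ 0.0007 -0.0002 -0.0004] rows 1 per row [ 0.0007 -0.0002 -0.0004]
shift before turn [-0.0073  1.0983  0.0063] | after turn [-0.0086  1.0983  0.0039] len 1.0983317854504413 rows 1.664139068864305
```

```bash
python3 -m creep '[{"xyz":[-0.008,0.3,0.005],"turn":[0,0,0],"jaw":1},{"xyz":[0,0.3,0],"turn":[0,0,0],"jaw":1},{"xyz":[0,0.3,0],"turn":[0,0,0],"jaw":1},{"xyz":[0,0.18,0],"turn":[0,0,0],"jaw":1},{"xyz":[0,0,0],"turn":[0,0,0],"jaw":1},{"xyz":[0,0,0],"turn":[0,0,0],"jaw":-1},{"xyz":[0,0,0],"turn":[0,0,0],"jaw":-1},{"xyz":[0,0,0],"turn":[0,0,0],"jaw":-1},{"xyz":[0,0,0],"turn":[0,0,0],"jaw":-1}]' 40
python3 -c "
from h import *
print(get_obs())"
```

```text
t: 50.85
position: [0.4642, 0.0961, 0.0722]
eef_rot: [-0.701, 0.094, -0.095, 0.701]
wrist_force: [-3.3, 0.8, 10.5]
finger_gap: 0.0548
{'t': 50.85, 'q': array([-0.4684,  0.6776,  0.3044,  2.1385, -0.5128,  0.3936, -0.0169]), 'joint_vel': array([ 0.0004, -0.0005, -0.0008,  0.0002,  0.001 , -0.0013,  0.0008]), 'joint_torque': array([  0.3435, -41.8338,   4.1726,  -8.1105,  -0.0298,  -0.844 ,
         0.0196]), 'position': array([0.4642, 0.0961, 0.0722]), 'eef_rot': array([-0.7005,  0.094 , -0.0947,  0.701 ]), 'wrist_force': array([-3.3359,  0.7887, 10.4542]), 'wrist_torque': array([-0.0002,  0.5662, -0.0566]), 'finger_gap': 0.05475928027086997}
```

```bash
python3 -m creep '[{"xyz":[0,0,0],"turn":[0,-0.03,0],"jaw":-1},{"xyz":[0,0,0],"turn":[0,-0.03,0],"jaw":-1},{"xyz":[0,0,0],"turn":[0,-0.03,0],"jaw":-1},{"xyz":[0,0,0],"turn":[0,-0.03,0],"jaw":-1},{"xyz":[0,0,0],"turn":[0,-0.03,0],"jaw":-1},{"xyz":[0,0,0],"turn":[0,-0.03,0],"jaw":-1},{"xyz":[0,0,0],"turn":[0,-0.03,0],"jaw":-1},{"xyz":[0,0,0],"turn":[0,-0.03,0],"jaw":-1},{"xyz":[0,0,0],"turn":[0,0,0],"jaw":-1}]'
python3 -m creep '[{"xyz":[0,0,0],"turn":[0,-0.03,0],"jaw":-1},{"xyz":[0,0,0],"turn":[0,-0.03,0],"jaw":-1},{"xyz":[0,0,0],"turn":[0,-0.03,0],"jaw":-1},{"xyz":[0,0,0],"turn":[0,-0.03,0],"jaw":-1},{"xyz":[0,0,0],"turn":[0,-0.03,0],"jaw":-1},{"xyz":[0,0,0],"turn":[0,-0.03,0],"jaw":-1},{"xyz":[0,0,0],"turn":[0,-0.03,0],"jaw":-1},{"xyz":[0,0,0],"turn":[0,-0.025,0],"jaw":-1},{"xyz":[0,0,0],"turn":[0,0,0],"jaw":-1},{"xyz":[0,0,0],"turn":[0,0,0],"jaw":-1}]'
python3 - <<'E'
from box import *
o=get_obs(); x=R.from_quat(o['eef_rot']).as_matrix()[:,0]; print(np.rad2deg(np.arctan2(x[1],x[0])),o['wrist_force'],o['wrist_torque'])
snap('wrist','w31.png'); snap('top','t31.png')
E
```

```text
t: 51.75
position: [0.4634, 0.0961, 0.0722]
eef_rot: [-0.686, -0.171, 0.171, 0.686]
wrist_force: [-4.2, 1.1, 11.2]
finger_gap: 0.0548
t: 52.75
position: [0.4628, 0.0955, 0.0721]
eef_rot: [0.579, 0.406, -0.407, -0.578]
wrist_force: [-4.7, 0.5, 12.2]
finger_gap: 0.0544
70.17532679661277 [-4.6644  0.4766 12.1921] [0.2265 1.0179 0.0886]
```

View pics/w31.png

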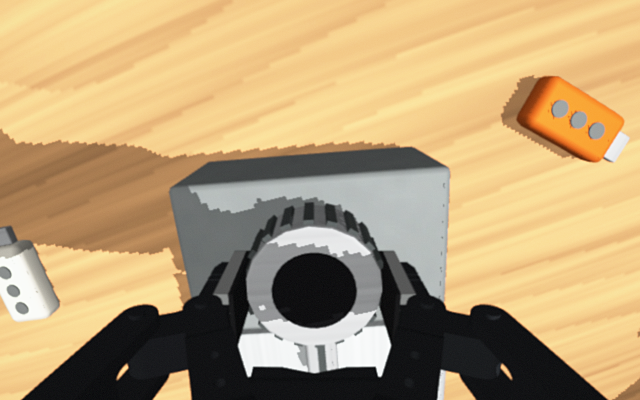

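```bash
python3 -m creep '[{"xyz":[0,0,0],"turn":[0,0,0],"jaw":1},{"xyz":[0,0,0],"turn":[0,0,0],"jaw":1},{"xyz":[0,0,0],"turn":[0,0,0],"jaw":1},{"xyz":[0,0,0],"turn":[0,0,0],"jaw":1},{"xyz":[0,-0.3,0],"turn":[0,0,0],"jaw":1},{"xyz":[0,-0.5,0],"turn":[0,0,0],"jaw":1},{"xyz":[0,-0.5,0],"turn":[0,0,0],"jaw":1},{"xyz":[0,-0.6,-0.2],"turn":[0,0,0],"jaw":1},{"xyz":[0,-0.5,-0.4],"turn":[0,0,0],"jaw":1},{"xyz":[0,-0.2,-0.6],"turn":[0,0,0],"jaw":1}]'
python3 -m creep '[{"xyz":[0,0,-0.6],"turn":[0,0,0],"jaw":1},{"xyz":[0,0,-0.4],"turn":[0,0,0],"jaw":1},{"xyz":[0,0,0],"turn":[0,0,0],"jaw":1},{"xyz":[0,0,0],"turn":[0,0,0],"jaw":1}]'
python3 - <<'E'
from box import *
o,im,d=snap('wrist','w32.png');P=cloud('wrist',o,d)
print(o['position'])
u=proj('wrist',o,[[.46,.095,.08]])[0].astype(int)
cv2.imwrite('pics/w32b.png',cv2.resize(cv2.cvtColor(im[max(0,u[1]-80):u[1]+120,max(0,u[0]-120):u[0]+120],cv2.COLOR_RGB2BGR),None,fx=3,fy=3,interpolation=cv2.INTER_CUBIC)); print(u)
np.savez('w32.npz',im=im,P=P)
near=np.hypot(P[...,0]-.464,P[...,1]-.094)<.1
q=P[(P[...,2]>.088)&(P[...,2]<.1)&near]; c,wh,a=rect(q); print('collar',c,wh)
rr=np.hypot(P[...,0]-c[0],P[...,1]-c[1])
m=(P[...,2]>.069)&(P[...,2]<.079)&near&(rr>.033)&(rr<.07)
n,l,s,_=cv2.connectedComponentsWithStats(m.astype(np.uint8))
for k in range(1,n):
  if s[k,4]>60:
    t=P[l==k]; v=t.mean(0)[:2]-c; print('tongue',s[k,4],rect(t),np.rad2deg(np.arctan2(v[1],v[0])), 'lateral off box',( (t-BO)@BX).mean())
# mark: dark on lid
r=P-BO; bx=r@BX;by=r@BY
m=(abs(P[...,2]-.064)<.003)&(im.max(2)<90)&(abs(bx)<.05)&(by>0)&(by<.088)
t=P[m]; print('mark',m.sum(),rect(t) if m.sum()>20 else None, bx[m].mean() if m.sum() else None)
print('collar bx',(np.r_[c,0]-BO)@BX)
E
```

```text
t: 53.85
position: [0.5498, 0.0664, 0.27]
eef_rot: [0.579, 0.409, -0.405, -0.577]
wrist_force: [0.6, 1.1, 0.5]
finger_gap: 0.0856
t: 54.25
position: [0.6186, 0.0396, 0.2645]
eef_rot: [-0.579, -0.405, 0.407, 0.579]
wrist_force: [0.2, 0.4, 0.6]
finger_gap: 0.0858
[0.6186 0.0396 0.2645]
[312 -21]
collar [0.4856 0.0877] [48.6571 14.3284]
tongue 212 (array([0.5221, 0.0787]), array([14.5704, 11.2916]), 70.83926391601562) -13.406228830750042 lateral off box -0.0016563913756748472
mark 222 (array([0.5534, 0.07  ]), array([ 4.2402, 48.0437]), 74.85604858398438) -0.0020051378093510516
collar bx -0.0029817633226832717
```

View pics/w32b.png

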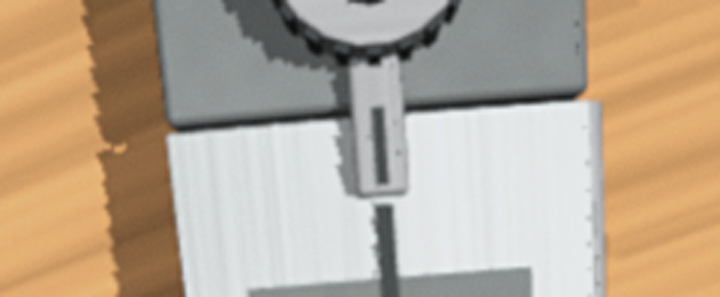

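```bash
python3 -m creep '[{"xyz":[0,-0.1,0.6],"turn":[0,0,0],"jaw":1},{"xyz":[0,0,0.3],"turn":[0,0,0],"jaw":1},{"xyz":[0,0,0],"turn":[0,0,0],"jaw":1},{"xyz":[0,0,0],"turn":[0,0,0],"jaw":1}]'
cat > al.py <<'E'
from box import *
import sys
o,im,d=snap('wrist');P=cloud('wrist',o,d)
u=proj('wrist',o,[[.50,.085,.08]])[0].astype(int); v0=max(0,u[1]-80);u0=u[0]-120
cv2.imwrite('pics/'+sys.argv[1],cv2.resize(cv2.cvtColor(im[v0:v0+180,u0:u0+240],cv2.COLOR_RGB2BGR),None,fx=3,fy=3,interpolation=cv2.INTER_CUBIC)); print(o['position'],u0,v0)
near=np.hypot(P[...,0]-.464,P[...,1]-.094)<.1
q=P[(P[...,2]>.088)&(P[...,2]<.1)&near]; c,wh,a=rect(q); print('collar',c,wh)
rr=np.hypot(P[...,0]-c[0],P[...,1]-c[1])
m=(P[...,2]>.0695)&(P[...,2]<.079)&near&(rr>.033)&(rr<.07)
n,l,s,_=cv2.connectedComponentsWithStats(m.astype(np.uint8)); k=1+np.argmax(s[1:,4]); t=P[l==k]
v=t.mean(0)[:2]-c; print('tongue',s[k,4],rect(t),np.rad2deg(np.arctan2(v[1],v[0])))
r=P-BO; bx=r@BX;by=r@BY
m=(abs(P[...,2]-.064)<.003)&(im.max(2)<100)&(abs(bx)<.02)&(by>0)&(by<.066)
w=P[m]; e=w.mean(0)[:2]-c; print('mark',m.sum(),rect(w),'dir from collar',np.rad2deg(np.arctan2(e[1],e[0])), 'box -y',np.rad2deg(A)-90)
E
python3 al.py w33b.png
```

```text
t: 54.7
position: [0.555, 0.0634, 0.2735]
eef_rot: [0.579, 0.407, -0.407, -0.578]
wrist_force: [-0.4, -0.2, -0.2]
finger_gap: 0.0855
[0.555  0.0634 0.2735] 196 28
collar [0.4636 0.0946] [58.64   58.1619]
tongue 531 (array([0.511 , 0.0817]), array([15.004 , 32.7659]), 74.62432098388672) -15.089778248914083
mark 219 (array([0.5531, 0.0701]), array([ 5.2033, 47.8041]), 74.63390350341797) dir from collar -15.313133876315527 box -y -15.400000000000006
```

View pics/w33b.png

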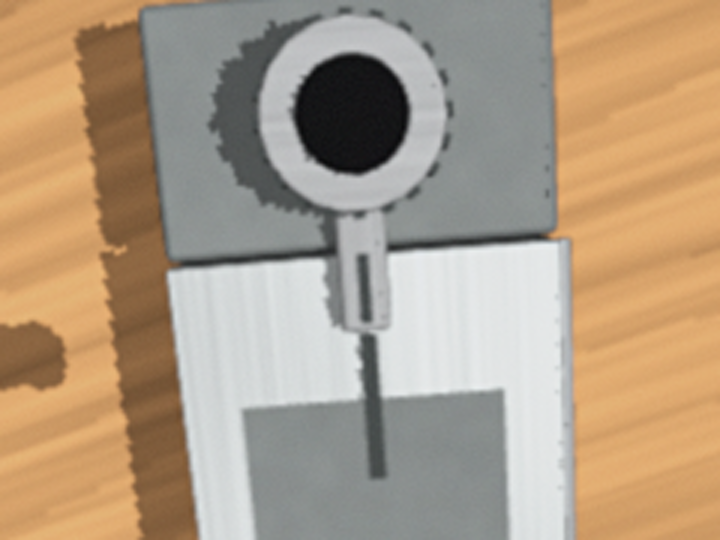

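The tongue and the mark are parallel to within about 0.3°. One last overview, then hand in.

```bash
python3 -m creep '[{"xyz":[0,-0.5,0.4],"turn":[0,0,0],"jaw":1},{"xyz":[0,-0.3,0.4],"turn":[0,0,0],"jaw":1},{"xyz":[0,0,0],"turn":[0,0,0],"jaw":1},{"xyz":[0,0,0],"turn":[0,0,0],"jaw":1}]'
python3 -c "
from h import *
snap('scene','s34.png');print(get_obs()['wrist_force'])"
```

```text
t: 55.15
position: [0.5, 0.083, 0.3334]
eef_rot: [0.579, 0.407, -0.406, -0.578]
wrist_force: [0.2, -0.2, -0.6]
finger_gap: 0.0856
[ 0.5449 -0.9245  0.1042]
```

View pics/s34.png

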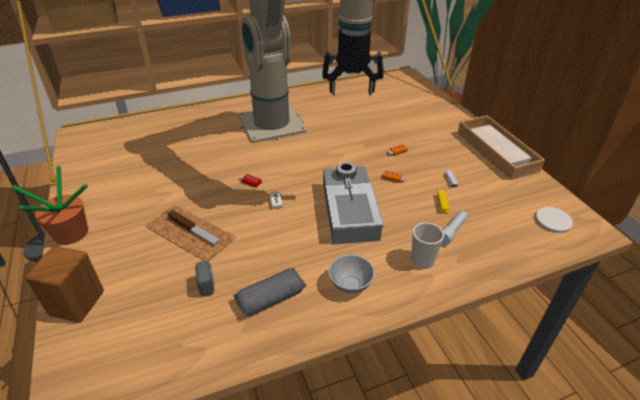

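The opener is on its mat (190,228), the lid is shut with the tongue over it (350,190), no black fobs are left on the shelf, and the other things look unmoved.

```bash
python3 -c "
from bench import *
print(hand_in())"
```

```text
the job is handed in; nothing more can be done
None
```

The job is done and handed in at about 55 s of the 210 s allowed; no verdict was reported.

I levered the lid up with the opener and swung it to about 1.58 rad. Then I laid the opener back on the mat, put all three black fobs that were present into the box, and shut the lid. Last, I turned the collar so its tongue lies over the lid.

- **Lid:** after shutting, its top measured 63–64 mm above the shelf at both the front and the hinge edge, which matches fully shut.
- **Collar:** the tongue's edges were at 74.62° against 74.63° for the locked mark. Seen from the collar's axis, the two directions differed by about 0.2°.
- **Opener and other things:** the last overview picture shows the opener on its mat, no black fob left on the shelf, and the other things looking unmoved. I did not measure their positions again.
- **Fobs:** while the robot was away from it, the topmost fob was knocked off the stack inside the box. It stayed in the box and did not stop the lid from shutting.
- **Forces:** the highest wrist forces I read were about 15 N pressing the lid shut and 12 N upward while gripping the collar, well under the limits.

No check failed or disagreed at the end.

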